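# Put mixed-up canister lids back on their own canisters

## Task

The wooden lids of the three white storage canisters are mixed up, each one on a canister of another size. Put each lid on the canister it fits (small on small, medium on medium, large on large), plug fully down in the mouth and disc flat on the rim; since every canister is covered, lay one lid knob up on the empty cork trivet meanwhile. Leave the canisters where they stand, knock nothing over, and do not disturb the pepper mill, the salt shaker and the mug.

Things in the scene. Friction and masses are not known exactly. Their poses are not given: they have to be found in the camera images.
- lid_small: small lid of light wood: a disc 78 mm across and 10 mm thick; below it a plug 44 mm across and 14 mm deep (lower edge bevelled 3 mm), above it an upright round knob 25 mm across and 30 mm tall. Origin: on the axis, in the plane of the disc's underside; z points up through the knob (knob from z = 10 to 40 mm, underside of the plug at z = -14 mm). It starts on a canister of another size
- lid_medium: medium lid of light wood: a disc 88 mm across and 10 mm thick; below it a plug 54 mm across and 14 mm deep (lower edge bevelled 3 mm), above it an upright round knob 25 mm across and 30 mm tall. Origin: on the axis, in the plane of the disc's underside; z points up through the knob (knob from z = 10 to 40 mm, underside of the plug at z = -14 mm). It starts on a canister of another size
- lid_large: large lid of light wood: a disc 98 mm across and 10 mm thick; below it a plug 64 mm across and 14 mm deep (lower edge bevelled 3 mm), above it an upright round knob 25 mm across and 30 mm tall. Origin: on the axis, in the plane of the disc's underside; z points up through the knob (knob from z = 10 to 40 mm, underside of the plug at z = -14 mm). It starts on a canister of another size
- canister_small: small canister of white stoneware, the lowest and narrowest of three, filled and heavy but loose: body 108 mm across, 85 mm high to the rim; round mouth 50 mm across inside, rim 66 mm across outside. Origin: centre of its underside; z up along the axis. Its own lid is the small one (44 mm plug); that lid's origin is 85 mm above this origin when fully home
- canister_medium: medium canister of white stoneware, the middle one of three, filled and heavy but loose: body 124 mm across, 112 mm high to the rim; round mouth 60 mm across inside, rim 76 mm across outside. Origin: centre of its underside; z up along the axis. Its own lid is the medium one (54 mm plug); that lid's origin is 112 mm above this origin when fully home
- canister_large: large canister of white stoneware, the tallest and widest of three, filled and heavy but loose: body 142 mm across, 140 mm high to the rim; round mouth 70 mm across inside, rim 86 mm across outside. Origin: centre of its underside; z up along the axis. Its own lid is the large one (64 mm plug); that lid's origin is 140 mm above this origin when fully home
- trivet: empty round cork trivet lying on the worktop, 130 mm across, 8 mm thick, does not slide. Origin: centre of its underside
- pepper_mill: wooden pepper mill standing by, 58 mm across, 170 mm tall, loose. Origin: centre of its underside
- salt_shaker: glass salt shaker with a grey top standing by, 44 mm across, 90 mm tall, loose. Origin: centre of its underside
- mug: pale mug with a handle standing by, 73 mm across, 106 mm over the handle, 88 mm tall, loose. Origin: on its underside, about 17 mm from the cup's centre towards the handle (the handle is at -x)
Mind the look-alikes: they are no part of the job. Leave any orange look-alike of the lid_medium alone.

How it is judged:
By the outcome, as a careful person would: the job done as asked, in the order asked, and still so for the second after the job is handed in, with the robot touching nothing.
It also fails if it takes over 115 s, if anything falls off the work surface, if the arm or the gripper's body presses on something with over 40 N, if the wrist force passes 120 N, or if a joint passes its speed limit or range.

## Robot

A 7-joint arm with a two-finger parallel gripper is mounted at the origin on a cart in front of the work surface, level with it; the furniture and walls round the work are solid. World frame = base frame: x ahead of the robot, y to its left, z up, the work surface at z = 0. Lengths are in m, angles in rad, forces in N, time in s.
With the tool pointing down it reaches from about 0.4 to 0.9 m from the base axis. Payload 5.5 kg.
Tool frame: the origin (TCP) lies between the finger pads; the fingertips stand 25 mm ahead of it and the grasp point (between the pads) lies 6 mm ahead of it; z points along the fingers, x is the direction in which the jaws open and shut, and the axes are right-handed (so a half turn about z gives the same grasp; the last joint's range is limited). The gripper opens to 85 mm and grips with 20 to 120 N. Pads are 22 mm wide; open, the fingers measure 114 mm over their backs; the gripper's body (76 mm by 85 mm) begins 54 mm behind the grasp point. The pads swing forward as they close: fully open they stand 13 mm farther back than shut.
Start: joints at [1.481, 0.501, -0.427, 1.55, 0.221, 1.138, -0.21], TCP at [0.225, -0.61, 0.256] pointing down, gripper open.
Joint ranges: [-2.88, 2.88], [-0.31, 2.03], [-1.54, 1.56], [0.2, 2.42], [-1.41, 4.55], [0.19, 2.02], [-2.57, 2.57]. Speed limits (rad/s): [2.57, 2.57, 3.14, 3.14, 3.14, 3.14, 3.14].

## Interface

Orientations are given as a rotation vector (axis times angle).
In Python, from plant import manip gives the robot as it stands.
- The arm moves only by the tool servo_tool, never from a script. Its argument "increments" is a list of rows, each an object of numbers: "tx", "ty", "tz": the shift along the tool's x, y, z normalised to -1 to 1, where 1 is 500 mm; "wx", "wy", "wz": the turn, a rotation vector about the tool's x, y, z normalised to -1 to 1, where 1 is 45 degrees. In form: [{"tx": .., "ty": .., "tz": .., "wx": .., "wy": .., "wz": ..}, ...]. A call has 1 to 12 rows; each row is the pose to reach, as a shift and turn from the pose commanded when the call began, along the tool's axes at that moment; what a row does not reach only later rows make up. A row lasts 1/12 s, in which the tool goes at most 41.7 mm and 7.16 degrees, less where a joint would pass 70% of its speed; a pose out of reach is approached as far as the arm can. A call with a number of a shift or a turn outside -1 to 1 is refused whole. A call with a gripper value outside its range is refused whole. "claw" is the opening, from 0 (shut) to 1 (fully open), set as the call begins (left out, the last holds). The fingers move at their own pace and stop on an object; the grip force is fixed at half the most. Time passes only in rows, so rows that repeat a pose let the fingers close. It gives the time, the measured TCP pose, the force and the opening at its end, in the units of the state.
- manip.state(): the state, without advancing time (a new reading comes with each control period).
- manip.snapshot(name): name is "scene" or "top" or "wrist"; returns the picture (400x640x3 uint8, blue, green, red); there is no depth.
- manip.calibration(name): a dict with "K" (3x3 intrinsics, pixels), "pose" (4x4, takes a point from camera to world coordinates); the wrist camera has in their place "T_tool_cam" (4x4, takes a point from camera to tool coordinates, whose origin is the TCP and whose axes are the tool frame's). Camera axes: x right, y down, z forward; pixel columns grow to the right and rows downward; lengths in m; the calibration is good to about 2 mm. A picture is of the moment at which its call begins: read the wrist's pose just before it. calibration takes no time and is no camera call.
- manip.hand_in(): hands the job in, once; it reports no verdict.
Trained networks look in the newest picture that a camera, given by its name, has taken for a name from the list of things; names that differ only in an ending like _2 or _b are one class to them, and where a whole thing is asked for, a point or a joint stands for the part that bears it (a point fixed in the world has none). Each returns a list of dicts, best first, with "confidence" (0 to 1); they miss things now and then, are a little off and sometimes report something else, mostly with a low value. They report only what shows in the picture. A call takes as long as a camera call. They do not tell look-alikes from the thing itself.
- manip.spot_in(target, camera): "extent" ([left, top, right, bottom] in pixels, round what is visible of it).
- manip.landmark_of(target, camera): "location" ([column, row] in pixels: a listed point, or the origin of a listed thing).
The state is a dict: "time_s": time; "joint_pos": joint angles; "qd": joint speeds; "joint_torque": joint torques, N m; "tool_pos": TCP position; "tcp_rot": TCP orientation; "ft_force": force on the tool from outside, world axes, zero at the start; "wrist_torque": the same for the moment, N m; "width": opening from 0.0 (shut) to 1.0 (fully open).
Only numpy, scipy, OpenCV 4.12 (cv2) and the standard library are available. Lean on these libraries where they do the work, as an engineer would, in place of code of your own. Each camera call takes 0.05 s, during which the arm holds its last target.

## Working session

There is one attempt and no reset: what is moved stays moved. The work goes in short steps, Python scripts to look and compute and a tool call to move; the robot and the scene stay as the last step left them, time stands still between calls to the robot, and variables do not carry over. Pictures are saved under pics/ and viewed, and the job is handed in when it is done.

Besides the shell and the picture viewer there is one more tool, called after ">>>" by a JSON object that holds its "api" and its "payload", one argument or row to a line. servo_tool: Moves the arm, as the interface text tells. Its arguments: {"type":"object","properties":{"increments":{"type":"array","items":{"type":"object","properties":{"tx":{"type":"number","minimum":-1,"maximum":1},"ty":{"type":"number","minimum":-1,"maximum":1},"tz":{"type":"number","minimum":-1,"maximum":1},"wx":{"type":"number","minimum":-1,"maximum":1},"wy":{"type":"number","minimum":-1,"maximum":1},"wz":{"type":"number","minimum":-1,"maximum":1}}}},"claw":{"type":"number"}},"required":["increments"]}

```bash
ls; mkdir -p pics
python3 - <<'E'
from plant import manip
import cv2
print(manip.state())
for n in("scene","top","wrist"):
    c=manip.calibration(n);print(n,c)
    cv2.imwrite(f"pics/{n}0.png",manip.snapshot(n))
E
```

```text
pics
{'time_s': 0.0, 'joint_pos': array([ 1.48121463,  0.50187197, -0.42677558,  1.55146858,  0.22081563,
        1.13829051, -0.21032137]), 'qd': array([-8.86545668e-04,  4.92797744e-04, -3.45942405e-04,  3.42109275e-05,
       -2.47256381e-04, -2.15436012e-04, -2.27872727e-04]), 'joint_torque': array([ 5.50830791e-04, -5.69518197e+01, -5.81585750e+00, -2.80941814e+01,
        1.05985263e-02,  1.19501047e-02, -1.84740799e-05]), 'tool_pos': array([ 0.22430051, -0.60937703,  0.25523506]), 'tcp_rot': array([-2.57584908e+00,  1.79644855e+00,  2.50193044e-03]), 'ft_force': array([ 0.81964403,  0.16239636, -0.00423911]), 'wrist_torque': array([ 0.0196765 , -0.01773393, -0.00134566]), 'width': 0.9954779507318658}
scene {'K': array([[466.88949791,   0.        , 323.02273592],
       [  0.        , 466.88949791, 195.55058966],
       [  0.        ,   0.        ,   1.        ]]), 'pose': array([[-0.64724044, -0.53730504,  0.54072461, -0.26560009],
       [-0.76221419,  0.46590132, -0.4494057 ,  0.91097236],
       [-0.01045636, -0.70302151, -0.71109171,  1.15985318],
       [ 0.        ,  0. 
[... 279 characters left out ...]
[-0.99606515,  0.07258873, -0.0508439 ,  0.33252958],
       [ 0.01209028, -0.45704075, -0.88936358,  1.51836229],
       [ 0.        ,  0.        ,  0.        ,  1.        ]])}
wrist {'K': array([[351.9574683 ,   0.        , 321.44022351],
       [  0.        , 351.9574683 , 206.4460696 ],
       [  0.        ,   0.        ,   1.        ]]), 'T_tool_cam': array([[ 9.99998968e-01, -1.43646399e-03,  2.86496947e-05,
        -5.89577275e-04],
       [ 1.36809747e-03,  9.58117008e-01,  2.86373754e-01,
        -7.39377172e-02],
       [-4.38815344e-04, -2.86373420e-01,  9.58117984e-01,
        -1.17791433e-01],
       [ 0.00000000e+00,  0.00000000e+00,  0.00000000e+00,
         1.00000000e+00]])}
```

View pics/scene0.png

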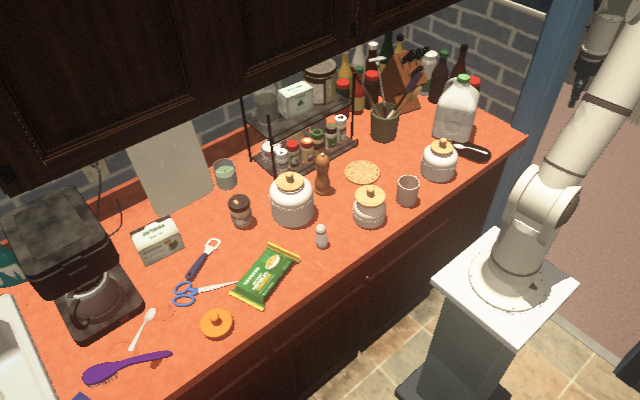

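View pics/top0.png

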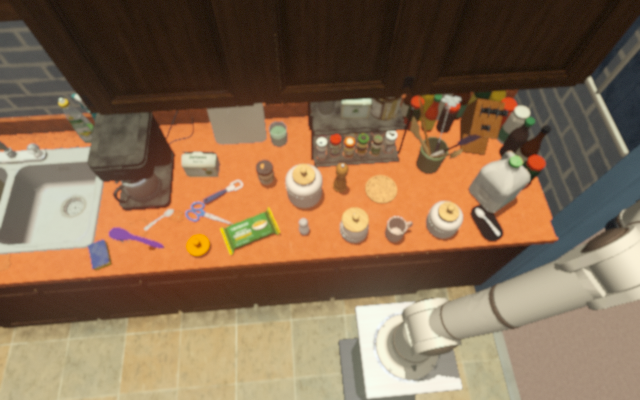

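Run:
```python
from plant import manip
for n in("scene","top"):
  for t in ["lid_small","lid_medium","lid_large","canister_small","canister_medium","canister_large","trivet","pepper_mill","salt_shaker","mug"]:
    for f in (manip.spot_in,manip.landmark_of):
      for r in f(t,n)[:4]:
        print(n,t,[round(float(v)) for v in r.get("extent",r.get("location"))],round(r["confidence"],2))
```

```text
scene lid_small [433, 136, 453, 154] 0.67
scene lid_small [444, 147] 0.6
scene lid_medium [276, 169, 305, 191] 0.81
scene lid_medium [204, 308, 234, 338] 0.59
scene lid_medium [217, 323] 0.93
scene lid_medium [290, 181] 0.66
scene lid_medium [406, 192] 0.17
scene lid_large [356, 183, 388, 206] 0.87
scene lid_large [372, 197] 0.97
scene canister_small [354, 197, 390, 230] 0.89
scene canister_small [367, 214] 0.82
scene canister_medium [420, 147, 459, 182] 0.92
scene canister_medium [434, 175] 0.96
scene canister_large [270, 177, 316, 228] 0.83
scene canister_large [396, 173, 421, 208] 0.16
scene canister_large [295, 214] 0.65
scene trivet [349, 162, 381, 186] 0.74
scene trivet [363, 172] 0.83
scene trivet [323, 190] 0.2
scene pepper_mill [315, 151, 330, 196] 0.76
scene pepper_mill [325, 186] 0.79
scene salt_shaker [315, 226, 328, 249] 0.82
scene salt_shaker [323, 188] 0.71
scene salt_shaker [319, 246] 0.68
scene mug [394, 172, 422, 206] 0.83
scene mug [406, 196] 0.87
top lid_small [439, 199, 460, 221] 0.73
top lid_small [448, 210] 0.77
top lid_medium [290, 162, 315, 187] 0.92
top lid_medium [187, 233, 209, 257] 0.61
top lid_medium [300, 176] 0.88
top lid_medium [200, 246] 0.6
top lid_large [341, 205, 373, 229] 0.8
top lid_large [354, 220] 0.76
top lid_large [442, 224] 0.56
top canister_small [340, 223, 368, 241] 0.88
top canister_small [351, 231] 0.85
top canister_medium [426, 199, 462, 242] 0.74
top canister_medium [442, 223] 0.83
top canister_large [287, 166, 320, 208] 0.62
top canister_large [305, 194] 0.93
top trivet [288, 167, 323, 204] 0.73
top trivet [365, 174, 398, 204] 0.57
top trivet [380, 190] 0.78
top pepper_mill [334, 160, 349, 192] 0.87
top pepper_mill [339, 184] 0.72
top salt_shaker [301, 218, 311, 237] 0.42
top salt_shaker [444, 225] 0.54
top salt_shaker [306, 232] 0.52
top mug [384, 216, 412, 239] 0.77
top mug [394, 231] 0.69
```

```bash
cat > h.py <<'E'
import numpy as np, cv2
from scipy.spatial.transform import Rotation as R
from plant import manip
def cam(n,st=None):
    c=manip.calibration(n)
    if n!="wrist": return c["K"],c["pose"]
    T=np.eye(4);T[:3,:3]=R.from_rotvec(st["tcp_rot"]).as_matrix();T[:3,3]=st["tool_pos"]
    return c["K"],T@c["T_tool_cam"]
def ray(n,px,st=None):
    K,P=cam(n,st)
    d=P[:3,:3]@np.linalg.inv(K)@np.array([px[0],px[1],1.]);return P[:3,3],d
def onz(n,px,z,st=None):
    o,d=ray(n,px,st);return o+d*(z-o[2])/d[2]
def proj(n,p,st=None):
    K,P=cam(n,st);q=K@(P[:3,:3].T@(np.asarray(p)-P[:3,3]));return q[:2]/q[2]
def delta(st,p,rv=None):
    """increment units for world target p"""
    M=R.from_rotvec(st["tcp_rot"]).as_matrix();return M.T@(np.asarray(p)-st["tool_pos"])/0.5
E
python3 - <<'E'
from h import *
np.set_printoptions(precision=3,suppress=True)
for nm,s,t,z in [("lidS",(444,147),(448,210),.112),("lidM",(290,181),(300,176),.14),("lidL",(372,197),(354,220),.099),("cS",(367,214),(351,231),0),("cM",(434,175),(442,223),0),("cL",(295,214),(305,194),0),("triv",(363,172),(380,190),0),("mill",(325,186),(339,184),0),("salt",(319,246),(306,232),0),("mug",(406,196),(394,231),0)]:
    print(nm,onz("scene",s,z),onz("top",t,z))
E
```

```text
lidS [ 0.436 -0.226  0.112] [ 0.446 -0.216  0.112]
lidM [0.628 0.304 0.14 ] [0.62  0.321 0.14 ]
lidL [0.434 0.127 0.099] [0.44  0.135 0.099]
cS [0.453 0.123 0.   ] [0.439 0.138 0.   ]
cM [ 0.432 -0.195  0.   ] [ 0.443 -0.223  0.   ]
cL [0.612 0.306 0.   ] [0.616 0.305 0.   ]
triv [ 0.613 -0.012  0.   ] [ 0.609 -0.002  0.   ]
mill [0.648 0.142 0.   ] [0.651 0.162 0.   ]
salt [0.454 0.333 0.   ] [0.449 0.313 0.   ]
mug [ 0.425 -0.039  0.   ] [ 0.425 -0.029  0.   ]
```

View pics/wrist0.png

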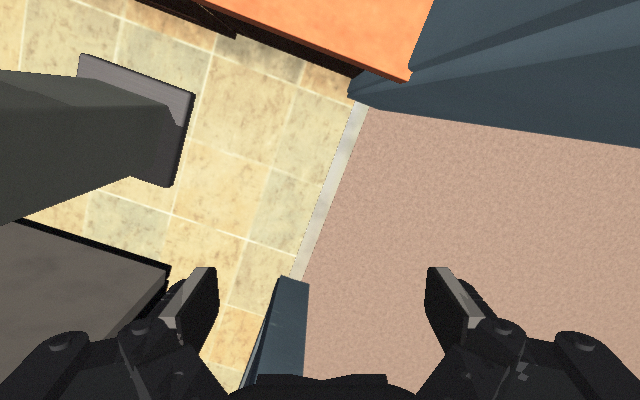

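```bash
cat >> h.py <<'E'
def row(p,rot=(np.pi,0,0),st=None):
    st=st or manip.state()
    M=R.from_rotvec(st["tcp_rot"])
    t=M.inv().apply(np.asarray(p)-st["tool_pos"])/0.5
    w=(M.inv()*R.from_rotvec(rot)).as_rotvec()/(np.pi/4)
    print("row t",np.round(t,4),"w",np.round(w,3),"n",np.abs(np.linalg.norm(t))*.5/.0417)
E
python3 -c "
from h import *
row((.225,-.61,.42));row((.44,-.22,.42))"
```

```text
row t [ 0.0004 -0.0007 -0.3274] w [-0.    -0.    -1.551] n 3.9257903669270804
row t [-0.583  -0.6737 -0.3274] w [-0.    -0.    -1.551] n 11.381361837911705
```

>>> {"api": "servo_tool", "payload": {
  "increments": [
    {"tz": -0.15, "wz": -0.15},
    {"tz": -0.24, "wz": -0.3},
    {"tz": -0.33, "wz": -0.45},
    {"tx": -0.05, "ty": -0.06, "tz": -0.33, "wz": -0.6},
    {"tx": -0.1, "ty": -0.12, "tz": -0.33, "wz": -0.75},
    {"tx": -0.15, "ty": -0.17, "tz": -0.33, "wz": -0.9},
    {"tx": -0.2, "ty": -0.23, "tz": -0.33, "wz": -1},
    {"tx": -0.26, "ty": -0.3, "tz": -0.33, "wz": -1},
    {"tx": -0.31, "ty": -0.36, "tz": -0.33, "wz": -1},
    {"tx": -0.36, "ty": -0.42, "tz": -0.33, "wz": -1},
    {"tx": -0.41, "ty": -0.475, "tz": -0.33, "wz": -1},
    {"tx": -0.46, "ty": -0.53, "tz": -0.33, "wz": -1}
  ],
  "claw": 1
}}

```text
invalid input at $.increments[0]: expected keys tx, ty, tz, wx, wy, wz
```

```bash
python3 -c "
from h import *
print(manip.state()['joint_pos'])
row((.44,-.22,.40))"
```

```text
[ 1.48119437  0.50092105 -0.42697809  1.55039883  0.22077776  1.13831644
 -0.21031591]
row t [-0.583  -0.6737 -0.2874] w [-0.    -0.    -1.551] n 11.224958503145894
```

>>> {"api": "servo_tool", "payload": {
  "increments": [
    {"tx": 0, "ty": 0, "tz": -0.08, "wx": 0, "wy": 0, "wz": -0.15},
    {"tx": 0, "ty": 0, "tz": -0.16, "wx": 0, "wy": 0, "wz": -0.3},
    {"tx": 0, "ty": 0, "tz": -0.24, "wx": 0, "wy": 0, "wz": -0.45},
    {"tx": -0.05, "ty": -0.06, "tz": -0.29, "wx": 0, "wy": 0, "wz": -0.6},
    {"tx": -0.1, "ty": -0.12, "tz": -0.29, "wx": 0, "wy": 0, "wz": -0.75},
    {"tx": -0.15, "ty": -0.175, "tz": -0.29, "wx": 0, "wy": 0, "wz": -0.9},
    {"tx": -0.2, "ty": -0.23, "tz": -0.29, "wx": 0, "wy": 0, "wz": -1},
    {"tx": -0.25, "ty": -0.29, "tz": -0.29, "wx": 0, "wy": 0, "wz": -1},
    {"tx": -0.3, "ty": -0.345, "tz": -0.29, "wx": 0, "wy": 0, "wz": -1},
    {"tx": -0.35, "ty": -0.4, "tz": -0.29, "wx": 0, "wy": 0, "wz": -1},
    {"tx": -0.4, "ty": -0.46, "tz": -0.29, "wx": 0, "wy": 0, "wz": -1},
    {"tx": -0.45, "ty": -0.52, "tz": -0.29, "wx": 0, "wy": 0, "wz": -1}
  ],
  "claw": 1
}}

```text
time_s: 3.15
tool_pos: [0.3913, -0.3073, 0.4016]
tcp_rot: [3.067, -0.675, 0.0]
ft_force: [1.1, -0.7, 0.5]
width: 1.002
```

```bash
python3 -c "
from h import *
print(manip.state()['joint_pos'],manip.state()['tool_pos'],manip.state()['tcp_rot'])
row((.44,-.22,.40))"
```

```text
[ 1.32925496  0.13115687 -0.78690406  1.71705804  0.0964423   1.33208458
  0.09068819] [ 0.39126432 -0.30730349  0.40160685] [ 3.06711246e+00 -6.74869194e-01  4.82398195e-04]
row t [ 0.0152 -0.1994  0.003 ] w [ 0.001 -0.    -0.552] n 2.398039303274154
```

>>> {"api": "servo_tool", "payload": {
  "increments": [
    {"tx": 0.015, "ty": -0.08, "tz": 0, "wx": 0, "wy": 0, "wz": -0.15},
    {"tx": 0.015, "ty": -0.16, "tz": 0, "wx": 0, "wy": 0, "wz": -0.3},
    {"tx": 0.015, "ty": -0.2, "tz": 0, "wx": 0, "wy": 0, "wz": -0.45},
    {"tx": 0.015, "ty": -0.2, "tz": 0, "wx": 0, "wy": 0, "wz": -0.552},
    {"tx": 0.015, "ty": -0.2, "tz": 0, "wx": 0, "wy": 0, "wz": -0.552}
  ]
}}

```text
time_s: 3.57
tool_pos: [0.4404, -0.2194, 0.4017]
tcp_rot: [3.141, 0.013, 0.001]
ft_force: [-0.7, -1.1, -0.1]
width: 1.0
```

```bash
cat >> h.py <<'E'
def look(name,targets):
    st=manip.state()
    im=manip.snapshot("wrist")
    print("t",st["time_s"],"pos",np.round(st["tool_pos"],4),np.round(st["tcp_rot"],4))
    for t,z in targets:
        for f in (manip.spot_in,manip.landmark_of):
            for r in f(t,"wrist")[:2]:
                v=r.get("extent",r.get("location"))
                print(t,np.round(v,1),round(r["confidence"],2), "" if len(v)==4 else np.round(onz("wrist",v,z,st),4))
    cv2.imwrite(f"pics/{name}.png",im)
    np.savez(f"pics/{name}.npz",p=st["tool_pos"],r=st["tcp_rot"])
E
python3 -c "
from h import *
look('w1',[('lid_small',.112),('canister_medium',0)])"
```

```text
t 3.5667 pos [ 0.4404 -0.2194  0.4017] [3.1407e+00 1.2500e-02 7.0000e-04]
lid_small [286.7 129.  358.9 198.7] 0.73 
lid_small [322. 161.] 0.65 [ 0.4419 -0.2126  0.112 ]
canister_medium [272.4 108.  368.8 205.2] 0.93
```

View pics/w1.png

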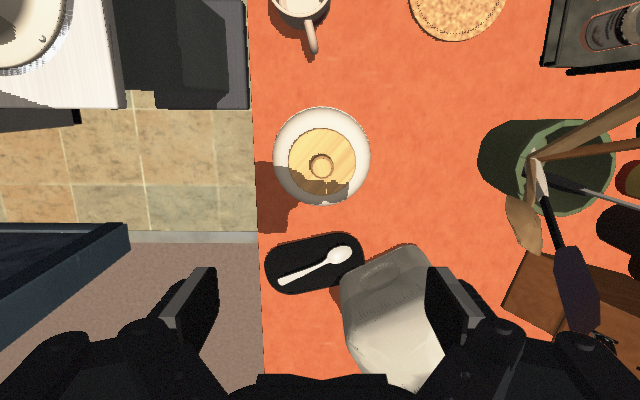

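>>> {"api": "servo_tool", "payload": {
  "increments": [
    {"tx": 0, "ty": -0.69, "tz": 0, "wx": 0, "wy": 0, "wz": 0},
    {"tx": 0, "ty": -0.69, "tz": 0, "wx": 0, "wy": 0, "wz": 0},
    {"tx": 0, "ty": -0.69, "tz": 0, "wx": 0, "wy": 0, "wz": 0},
    {"tx": 0, "ty": -0.69, "tz": 0, "wx": 0, "wy": 0, "wz": 0},
    {"tx": 0, "ty": -0.69, "tz": 0, "wx": 0, "wy": 0, "wz": 0},
    {"tx": 0, "ty": -0.69, "tz": 0, "wx": 0, "wy": 0, "wz": 0},
    {"tx": 0, "ty": -0.69, "tz": 0, "wx": 0, "wy": 0, "wz": 0},
    {"tx": 0, "ty": -0.69, "tz": 0, "wx": 0, "wy": 0, "wz": 0},
    {"tx": 0, "ty": -0.69, "tz": 0, "wx": 0, "wy": 0, "wz": 0},
    {"tx": 0, "ty": -0.69, "tz": 0, "wx": 0, "wy": 0, "wz": 0},
    {"tx": 0, "ty": -0.69, "tz": 0, "wx": 0, "wy": 0, "wz": 0}
  ]
}}

```text
time_s: 4.73
tool_pos: [0.4393, 0.1234, 0.4012]
tcp_rot: [-3.142, -0.002, 0.0]
ft_force: [0.6, -0.9, 0.3]
width: 0.996
```

```bash
python3 -c "
from h import *
print(manip.state()['joint_pos'])
look('w2',[('lid_large',.099),('canister_small',0),('trivet',.008)])"
```

```text
[ 0.87672103  0.07373139 -1.24783946  1.79395772  0.07192038  1.32506097
 -0.3867024 ]
t 4.7333 pos [0.4393 0.1234 0.4012] [-3.1415e+00 -1.8000e-03  5.0000e-04]
lid_large [322.8 157.1] 0.71 [0.4417 0.133  0.099 ]
lid_large [461.1 124.2] 0.46 [0.6027 0.1713 0.099 ]
canister_small [285.  110.1 355.1 135.9] 0.8 
trivet [392.6 195.  475.3 272.7] 0.59 
trivet [431.  232.7] 0.81 [0.61   0.0015 0.008 ]
```

View pics/w2.png

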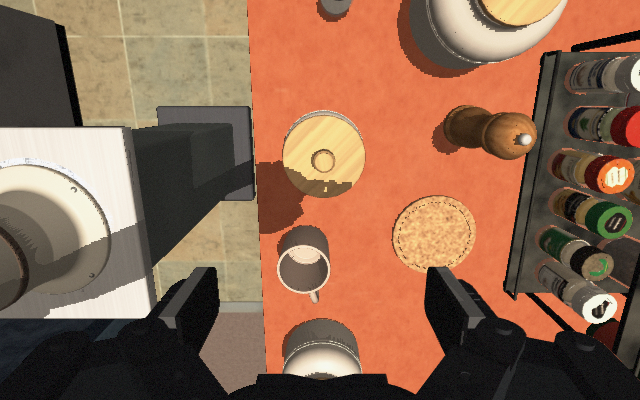

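```bash
cat >> h.py <<'E'
from scipy.optimize import minimize
def circfit(name,c0,circles,rng=.010,ov=None,zfree=False):
    """circles: (dz radius sign). c0=(x,y,z0). maximise mean radial gradient magnitude along projected circles"""
    im=cv2.imread(f"pics/{name}.png");d=np.load(f"pics/{name}.npz");st=dict(tool_pos=d["p"],tcp_rot=d["r"])
    lab=cv2.GaussianBlur(im,(3,3),0).astype(np.float32)
    K,P=cam("wrist",st)
    a=np.linspace(0,2*np.pi,120,endpoint=False)
    def samp(c,z,r):
        p=np.c_[c[0]+r*np.cos(a),c[1]+r*np.sin(a),np.full_like(a,z)]
        q=(p-P[:3,3])@P[:3,:3]@K.T;q=q[:,:2]/q[:,2:]
        return q
    def get(q):
        return cv2.remap(lab,q[:,0].astype(np.float32)[None],q[:,1].astype(np.float32)[None],cv2.INTER_LINEAR)[0]
    def score(c):
        s=0
        for z,r in circles:
            g=np.abs(get(samp(c,z,r+.0012))-get(samp(c,z,r-.0012))).sum(1)
            s+=np.minimum(g,120).mean()
        return s
    best=None
    for step,w in ((.001,rng),(.00025,.0015)):
        ctr=c0 if best is None else best[1]
        for dx in np.arange(-w,w+1e-9,step):
            for dy in np.arange(-w,w+1e-9,step):
                c=(ctr[0]+dx,ctr[1]+dy);s=score(c)
                if best is None or s>best[0]: best=(s,c)
    big=cv2.resize(im,None,fx=4,fy=4,interpolation=cv2.INTER_CUBIC)
    for z,r in circles:
        q=samp(best[1],z,r);cv2.polylines(big,[np.int32(q*4+2)],True,(255,0,255),1)
    m=np.int32(samp(best[1],circles[0][0],circles[0][1]).mean(0)*4)
    x0=max(0,m[0]-300);y0=max(0,m[1]-250)
    if ov: cv2.imwrite(f"pics/{ov}.png",big[y0:y0+500,x0:x0+600])
    print(name,"score",best[0],"centre",np.round(best[1],4));return best[1]
E
python3 -c "
from h import *
circfit('w2',(.4417,.133),[(.109,.049),(.139,.0125)],ov='o2')
circfit('w1',(.4417,-.2126),[(.122,.039),(.152,.0125)],ov='o1')
circfit('w2',(.61,.0),[(.008,.065)],ov='o3')
"
```

```text
w2 score 171.74496 centre [0.4419 0.135 ]
w1 score 191.3964 centre [ 0.4412 -0.2128]
w2 score 68.85931 centre [ 0.6155 -0.004 ]
```

View pics/o2.png

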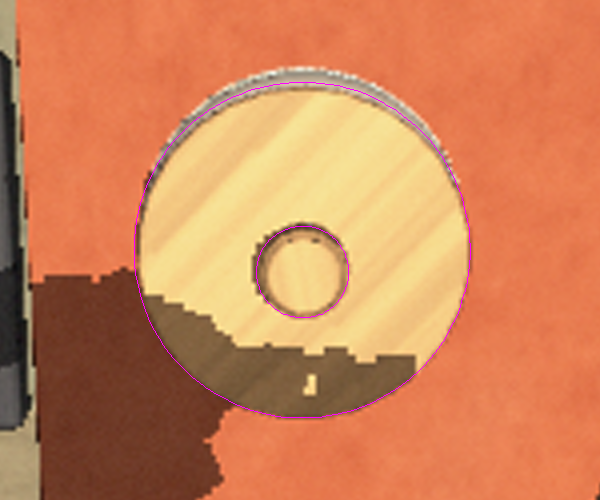

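View pics/o1.png

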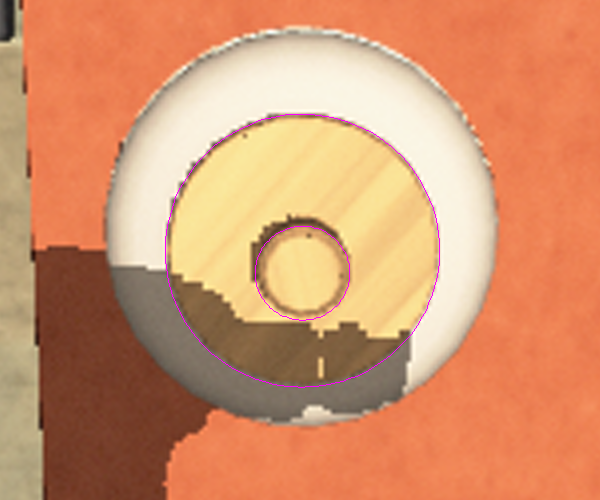

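>>> {"api": "servo_tool", "payload": {
  "increments": [
    {"tx": 0.005, "ty": -0.023, "tz": 0.08, "wx": 0, "wy": 0, "wz": 0},
    {"tx": 0.005, "ty": -0.023, "tz": 0.16, "wx": 0, "wy": 0, "wz": 0},
    {"tx": 0.005, "ty": -0.023, "tz": 0.24, "wx": 0, "wy": 0, "wz": 0},
    {"tx": 0.005, "ty": -0.023, "tz": 0.32, "wx": 0, "wy": 0, "wz": 0},
    {"tx": 0.005, "ty": -0.023, "tz": 0.4, "wx": 0, "wy": 0, "wz": 0},
    {"tx": 0.005, "ty": -0.023, "tz": 0.47, "wx": 0, "wy": 0, "wz": 0},
    {"tx": 0.005, "ty": -0.023, "tz": 0.51, "wx": 0, "wy": 0, "wz": 0},
    {"tx": 0.005, "ty": -0.023, "tz": 0.526, "wx": 0, "wy": 0, "wz": 0},
    {"tx": 0.005, "ty": -0.023, "tz": 0.526, "wx": 0, "wy": 0, "wz": 0}
  ]
}}

```text
time_s: 5.83
tool_pos: [0.4407, 0.1346, 0.1368]
tcp_rot: [3.141, 0.001, -0.006]
ft_force: [-0.2, -0.5, 0.8]
width: 1.001
```

```bash
python3 -c "
from h import *
print(manip.state())
look('w3',[])"
```

```text
{'time_s': 5.8333, 'joint_pos': array([ 0.46214624,  0.4974183 , -0.98395852,  2.09699544,  0.5610505 ,
        0.83925511, -0.85920125]), 'qd': array([ 0.02552097, -0.04990964, -0.04686612, -0.03882358, -0.03290772,
        0.02675558,  0.02474365]), 'joint_torque': array([ -0.48109498, -35.96106291, -10.06303936, -19.2885983 ,
         0.28982484,  -0.27414453,  -0.26319162]), 'tool_pos': array([0.44065811, 0.13462312, 0.13680794]), 'tcp_rot': array([ 3.14145718e+00,  9.01268582e-04, -5.73766596e-03]), 'ft_force': array([-0.16270843, -0.4774327 ,  0.77621817]), 'wrist_torque': array([-0.01405932, -0.00253673, -0.00519579]), 'width': 1.0012209242609844}
t 5.8333 pos [0.4407 0.1346 0.1368] [ 3.1415e+00  9.0000e-04 -5.7000e-03]
```

View pics/w3.png

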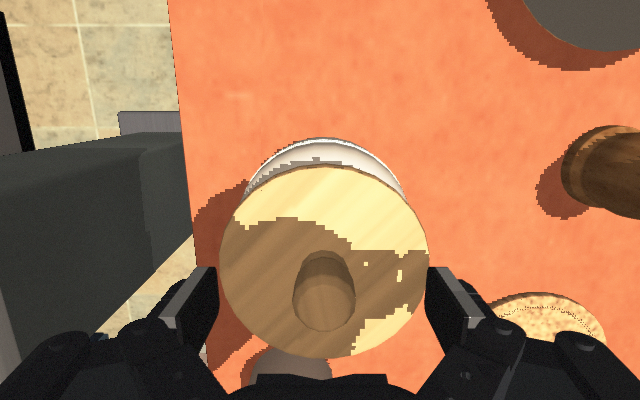

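>>> {"api": "servo_tool", "payload": {
  "increments": [
    {"tx": 0, "ty": 0, "tz": 0, "wx": 0, "wy": 0, "wz": 0},
    {"tx": 0, "ty": 0, "tz": 0, "wx": 0, "wy": 0, "wz": 0},
    {"tx": 0, "ty": 0, "tz": 0, "wx": 0, "wy": 0, "wz": 0},
    {"tx": 0, "ty": 0, "tz": 0, "wx": 0, "wy": 0, "wz": 0},
    {"tx": 0, "ty": 0, "tz": 0, "wx": 0, "wy": 0, "wz": 0},
    {"tx": 0, "ty": 0, "tz": 0, "wx": 0, "wy": 0, "wz": 0},
    {"tx": 0, "ty": 0, "tz": 0, "wx": 0, "wy": 0, "wz": 0},
    {"tx": 0, "ty": 0, "tz": 0, "wx": 0, "wy": 0, "wz": 0}
  ],
  "claw": 0
}}

```text
time_s: 6.55
tool_pos: [0.4424, 0.1351, 0.1392]
tcp_rot: [3.141, 0.001, 0.002]
ft_force: [-1.8, -1.7, 8.0]
width: 0.271
```

>>> {"api": "servo_tool", "payload": {
  "increments": [
    {"tx": 0, "ty": 0, "tz": -0.03, "wx": 0, "wy": 0, "wz": 0},
    {"tx": 0, "ty": 0, "tz": -0.1, "wx": 0, "wy": 0, "wz": 0},
    {"tx": 0, "ty": 0, "tz": -0.17, "wx": 0, "wy": 0, "wz": 0},
    {"tx": 0.04, "ty": 0.03, "tz": -0.2, "wx": 0, "wy": 0, "wz": 0},
    {"tx": 0.09, "ty": 0.07, "tz": -0.2, "wx": 0, "wy": 0, "wz": 0},
    {"tx": 0.14, "ty": 0.11, "tz": -0.2, "wx": 0, "wy": 0, "wz": 0},
    {"tx": 0.19, "ty": 0.15, "tz": -0.2, "wx": 0, "wy": 0, "wz": 0},
    {"tx": 0.24, "ty": 0.19, "tz": -0.2, "wx": 0, "wy": 0, "wz": 0},
    {"tx": 0.29, "ty": 0.23, "tz": -0.2, "wx": 0, "wy": 0, "wz": 0},
    {"tx": 0.325, "ty": 0.26, "tz": -0.2, "wx": 0, "wy": 0, "wz": 0},
    {"tx": 0.336, "ty": 0.27, "tz": -0.2, "wx": 0, "wy": 0, "wz": 0},
    {"tx": 0.336, "ty": 0.27, "tz": -0.2, "wx": 0, "wy": 0, "wz": 0}
  ]
}}

```text
time_s: 7.55
tool_pos: [0.6108, -0.002, 0.2376]
tcp_rot: [-3.141, 0.005, 0.001]
ft_force: [-0.4, -0.7, -1.0]
width: 0.274
```

```bash
python3 -c "
from h import *
look('w4',[('trivet',.008)])
row((.610,.0,.064))"
```

```text
t 7.55 pos [ 0.6108 -0.002   0.2376] [-3.1413e+00  4.8000e-03  9.0000e-04]
trivet [261.5 112.  391.  182.4] 0.71 
trivet [325.2 177. ] 0.79 [ 0.6152 -0.0013  0.008 ]
row t [0.0031 0.0044 0.3486] w [-0.001  0.001  0.004] n 4.180419569748997
```

View pics/w4.png

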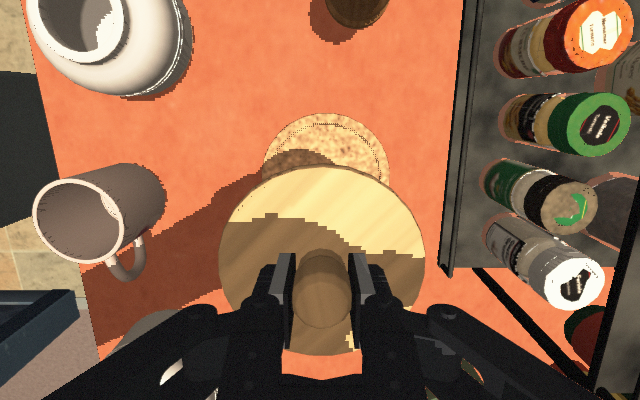

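>>> {"api": "servo_tool", "payload": {
  "increments": [
    {"tx": 0.004, "ty": 0, "tz": 0.07, "wx": 0, "wy": 0, "wz": 0},
    {"tx": 0.004, "ty": 0, "tz": 0.15, "wx": 0, "wy": 0, "wz": 0},
    {"tx": 0.004, "ty": 0, "tz": 0.23, "wx": 0, "wy": 0, "wz": 0},
    {"tx": 0.004, "ty": 0, "tz": 0.29, "wx": 0, "wy": 0, "wz": 0},
    {"tx": 0.004, "ty": 0, "tz": 0.32, "wx": 0, "wy": 0, "wz": 0},
    {"tx": 0.004, "ty": 0, "tz": 0.336, "wx": 0, "wy": 0, "wz": 0},
    {"tx": 0.004, "ty": 0, "tz": 0.344, "wx": 0, "wy": 0, "wz": 0},
    {"tx": 0.004, "ty": 0, "tz": 0.348, "wx": 0, "wy": 0, "wz": 0},
    {"tx": 0.004, "ty": 0, "tz": 0.348, "wx": 0, "wy": 0, "wz": 0}
  ]
}}

```text
time_s: 8.45
tool_pos: [0.613, 0.0008, 0.0659]
tcp_rot: [-3.141, -0.002, -0.004]
ft_force: [0.6, 0.1, -0.6]
width: 0.27
```

>>> {"api": "servo_tool", "payload": {
  "increments": [
    {"tx": 0, "ty": 0, "tz": 0.004, "wx": 0, "wy": 0, "wz": 0},
    {"tx": 0, "ty": 0, "tz": 0.006, "wx": 0, "wy": 0, "wz": 0},
    {"tx": 0, "ty": 0, "tz": 0.006, "wx": 0, "wy": 0, "wz": 0}
  ]
}}

```text
time_s: 8.7
tool_pos: [0.6127, 0.0002, 0.0623]
tcp_rot: [3.141, 0.001, 0.003]
ft_force: [-0.2, -0.3, 0.4]
width: 0.272
```

>>> {"api": "servo_tool", "payload": {
  "increments": [
    {"tx": 0, "ty": 0, "tz": 0.002, "wx": 0, "wy": 0, "wz": 0},
    {"tx": 0, "ty": 0, "tz": 0.004, "wx": 0, "wy": 0, "wz": 0},
    {"tx": 0, "ty": 0, "tz": 0.004, "wx": 0, "wy": 0, "wz": 0}
  ]
}}

```text
time_s: 8.95
tool_pos: [0.6128, 0.0002, 0.0622]
tcp_rot: [3.14, 0.001, 0.003]
ft_force: [-6.5, -0.2, 17.4]
width: 0.269
```

>>> {"api": "servo_tool", "payload": {
  "increments": [
    {"tx": 0, "ty": 0, "tz": -0.003, "wx": 0, "wy": 0, "wz": 0},
    {"tx": 0, "ty": 0, "tz": -0.003, "wx": 0, "wy": 0, "wz": 0},
    {"tx": 0, "ty": 0, "tz": -0.003, "wx": 0, "wy": 0, "wz": 0},
    {"tx": 0, "ty": 0, "tz": -0.003, "wx": 0, "wy": 0, "wz": 0},
    {"tx": 0, "ty": 0, "tz": -0.003, "wx": 0, "wy": 0, "wz": 0},
    {"tx": 0, "ty": 0, "tz": -0.003, "wx": 0, "wy": 0, "wz": 0}
  ],
  "claw": 1
}}

```text
time_s: 9.45
tool_pos: [0.6117, 0.0003, 0.0605]
tcp_rot: [-3.141, -0.001, 0.001]
ft_force: [0.7, -0.3, 0.6]
width: 0.999
```

>>> {"api": "servo_tool", "payload": {
  "increments": [
    {"tx": 0, "ty": 0, "tz": -0.08, "wx": 0, "wy": 0, "wz": 0},
    {"tx": 0, "ty": 0, "tz": -0.16, "wx": 0, "wy": 0, "wz": 0},
    {"tx": 0, "ty": 0, "tz": -0.24, "wx": 0, "wy": 0, "wz": 0},
    {"tx": -0.06, "ty": -0.04, "tz": -0.28, "wx": 0, "wy": 0, "wz": 0},
    {"tx": -0.12, "ty": -0.09, "tz": -0.32, "wx": 0, "wy": 0, "wz": 0},
    {"tx": -0.18, "ty": -0.13, "tz": -0.36, "wx": 0, "wy": 0, "wz": 0},
    {"tx": -0.24, "ty": -0.18, "tz": -0.38, "wx": 0, "wy": 0, "wz": 0},
    {"tx": -0.29, "ty": -0.22, "tz": -0.38, "wx": 0, "wy": 0, "wz": 0},
    {"tx": -0.34, "ty": -0.25, "tz": -0.38, "wx": 0, "wy": 0, "wz": 0},
    {"tx": -0.34, "ty": -0.25, "tz": -0.38, "wx": 0, "wy": 0, "wz": 0}
  ]
}}

```text
time_s: 10.28
tool_pos: [0.4367, 0.1288, 0.2508]
tcp_rot: [3.139, 0.014, -0.002]
ft_force: [0.4, -0.7, 0.3]
width: 0.999
```

```bash
python3 -c "
from h import *
print(manip.state()['joint_pos'])
look('w5',[('canister_small',.0),('lid_large',.022)])
circfit('w5',(.441,.134),[(.085,.025),(.085,.033)],ov='o5')
row((.441,-.2126,.1521))"
```

```text
[ 0.67536444  0.31055288 -1.17681853  2.00781276  0.33519435  1.03885631
 -0.65049933]
t 10.2833 pos [0.4367 0.1288 0.2508] [ 3.1393e+00  1.3800e-02 -2.0000e-03]
canister_small [267.3 120.4 384.1 236.4] 0.65 
canister_small [325.4 171. ] 0.76 [0.4413 0.131  0.    ]
canister_small [479.9 290. ] 0.32 [ 0.6249 -0.0098  0.    ]
lid_large [449.9 253.4 527.5 320.3] 0.68 
lid_large [480.  292.8] 0.88 [ 6.142e-01 -5.000e-04  2.200e-02]
w5 score 151.37732 centre [0.4438 0.132 ]
row t [-0.003   0.674   0.1971] w [-0.001 -0.    -0.001] n 8.419884102795757
```

View pics/w5.png

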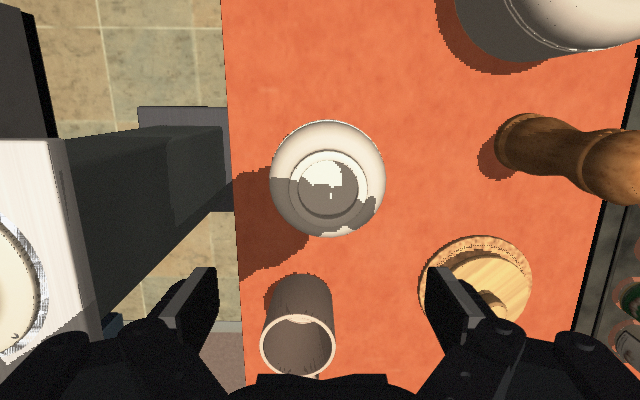

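View pics/o5.png

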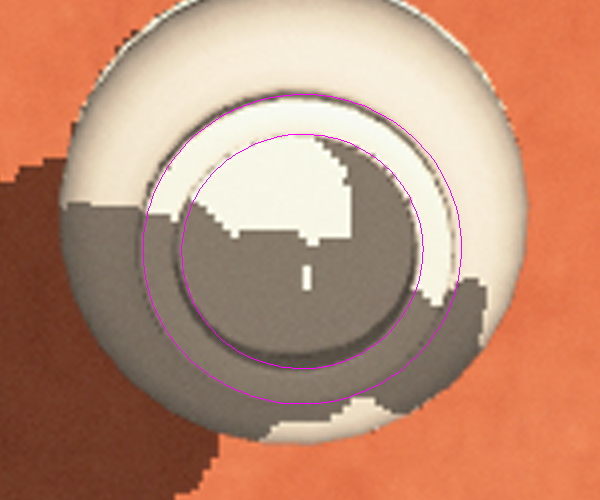

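```bash
cat >> h.py <<'E'
def mlook(name,n=5):
    P=[];Q=[]
    for i in range(n):
        st=manip.state();P.append(st["tool_pos"]);Q.append(R.from_rotvec(st["tcp_rot"]))
        im=manip.snapshot("wrist")
    P=np.array(P);q=R.concatenate(Q).mean()
    print("t",st["time_s"],"mean",np.round(P.mean(0),4),np.round(q.as_rotvec(),4),"std",np.round(P.std(0),4))
    cv2.imwrite(f"pics/{name}.png",im);np.savez(f"pics/{name}.npz",p=P.mean(0),r=q.as_rotvec())
    return dict(tool_pos=P.mean(0),tcp_rot=q.as_rotvec())
E
python3 -c "
from h import *
st=mlook('w6')
circfit('w6',(.441,.132),[(.085,.025),(.085,.033)],ov='o6')
circfit('w6',(.441,.132),[(.083,.033)])
circfit('w6',(.441,.132),[(.045,.054)])
row((.441,-.2126,.1521),st=st)"
```

```text
t 10.7333 mean [0.4426 0.1245 0.2507] [-3.1408e+00  1.2000e-03  4.0000e-04] std [0.0002 0.0002 0.0001]
w6 score 158.05054 centre [0.443 0.134]
w6 score 71.96975 centre [0.4428 0.1335]
w6 score 99.24405 centre [0.4428 0.1278]
row t [-0.0026  0.6744  0.1966] w [-0.001  0.    -0.001] n 8.423637699262278
```

View pics/o6.png

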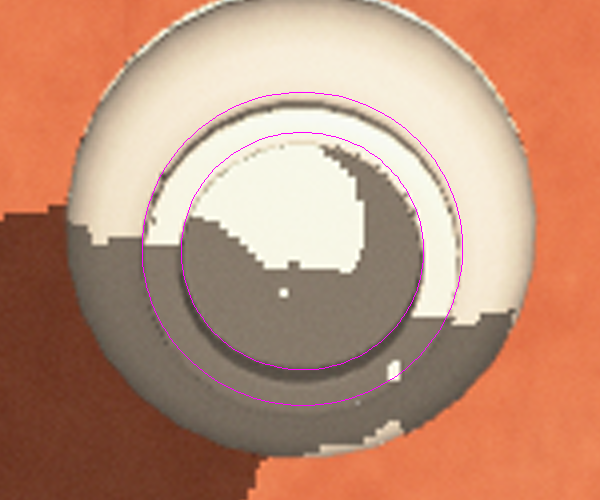

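>>> {"api": "servo_tool", "payload": {
  "increments": [
    {"tx": -0.003, "ty": 0.08, "tz": 0, "wx": 0, "wy": 0, "wz": 0},
    {"tx": -0.003, "ty": 0.16, "tz": 0, "wx": 0, "wy": 0, "wz": 0},
    {"tx": -0.003, "ty": 0.24, "tz": 0, "wx": 0, "wy": 0, "wz": 0},
    {"tx": -0.003, "ty": 0.32, "tz": 0, "wx": 0, "wy": 0, "wz": 0},
    {"tx": -0.003, "ty": 0.4, "tz": 0, "wx": 0, "wy": 0, "wz": 0},
    {"tx": -0.003, "ty": 0.48, "tz": 0, "wx": 0, "wy": 0, "wz": 0},
    {"tx": -0.003, "ty": 0.55, "tz": 0, "wx": 0, "wy": 0, "wz": 0},
    {"tx": -0.003, "ty": 0.61, "tz": 0, "wx": 0, "wy": 0, "wz": 0},
    {"tx": -0.003, "ty": 0.65, "tz": 0, "wx": 0, "wy": 0, "wz": 0},
    {"tx": -0.003, "ty": 0.672, "tz": 0, "wx": 0, "wy": 0, "wz": 0},
    {"tx": -0.003, "ty": 0.672, "tz": 0, "wx": 0, "wy": 0, "wz": 0},
    {"tx": -0.003, "ty": 0.672, "tz": 0, "wx": 0, "wy": 0, "wz": 0}
  ]
}}

```text
time_s: 11.78
tool_pos: [0.4407, -0.21, 0.2506]
tcp_rot: [-3.14, -0.001, -0.0]
ft_force: [0.4, 0.4, 1.1]
width: 0.998
```

```bash
python3 -c "
from h import *
st=mlook('w7',6)
st=mlook('w7',3)
c=circfit('w7',(.441,-.2126),[(.122,.039),(.152,.0125)],ov='o7')
row((c[0],c[1],.1525),st=st)"
```

```text
t 12.0333 mean [ 0.4408 -0.2091  0.2509] [-3.1411e+00 -5.1000e-03 -1.0000e-04] std [0.0001 0.0004 0.0001]
t 12.1833 mean [ 0.4408 -0.2098  0.251 ] [3.1412e+00 4.4000e-03 1.0000e-04] std [0.     0.0002 0.    ]
w7 score 156.96466 centre [ 0.4412 -0.2114]
row t [0.0009 0.0029 0.1969] w [ 0.    -0.     0.004] n 2.3614771964627344
```

View pics/o7.png

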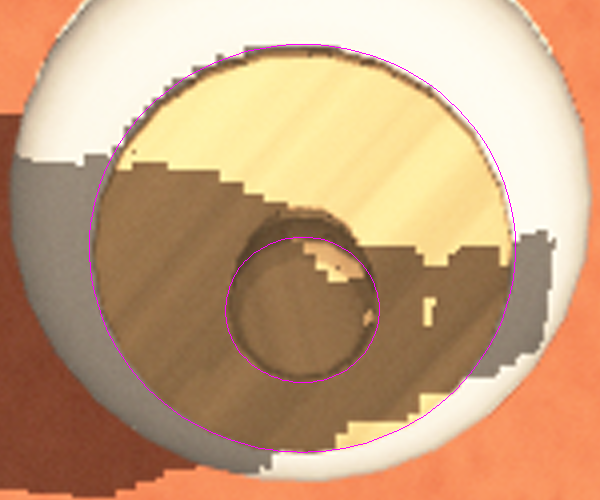

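>>> {"api": "servo_tool", "payload": {
  "increments": [
    {"tx": 0.001, "ty": 0.003, "tz": 0.07, "wx": 0, "wy": 0, "wz": 0},
    {"tx": 0.001, "ty": 0.003, "tz": 0.13, "wx": 0, "wy": 0, "wz": 0},
    {"tx": 0.001, "ty": 0.003, "tz": 0.18, "wx": 0, "wy": 0, "wz": 0},
    {"tx": 0.001, "ty": 0.003, "tz": 0.197, "wx": 0, "wy": 0, "wz": 0},
    {"tx": 0.001, "ty": 0.003, "tz": 0.197, "wx": 0, "wy": 0, "wz": 0},
    {"tx": 0.001, "ty": 0.003, "tz": 0.197, "wx": 0, "wy": 0, "wz": 0}
  ]
}}

```text
time_s: 12.73
tool_pos: [0.4416, -0.212, 0.1529]
tcp_rot: [-3.141, -0.003, -0.001]
ft_force: [0.1, -0.2, 0.3]
width: 0.996
```

>>> {"api": "servo_tool", "payload": {
  "increments": [
    {"tx": 0, "ty": 0, "tz": 0, "wx": 0, "wy": 0, "wz": 0},
    {"tx": 0, "ty": 0, "tz": 0, "wx": 0, "wy": 0, "wz": 0},
    {"tx": 0, "ty": 0, "tz": 0, "wx": 0, "wy": 0, "wz": 0},
    {"tx": 0, "ty": 0, "tz": 0, "wx": 0, "wy": 0, "wz": 0},
    {"tx": 0, "ty": 0, "tz": 0, "wx": 0, "wy": 0, "wz": 0},
    {"tx": 0, "ty": 0, "tz": 0, "wx": 0, "wy": 0, "wz": 0},
    {"tx": 0, "ty": 0, "tz": 0, "wx": 0, "wy": 0, "wz": 0},
    {"tx": 0, "ty": 0, "tz": 0, "wx": 0, "wy": 0, "wz": 0}
  ],
  "claw": 0
}}

```text
time_s: 13.4
tool_pos: [0.4415, -0.2127, 0.1531]
tcp_rot: [3.14, 0.001, 0.001]
ft_force: [-1.6, -0.9, 6.3]
width: 0.271
```

```bash
python3 -c "
from h import *
st=mlook('w8',3)
print(manip.state()['ft_force'])
row((.4433,.1319,.26),st=st)"
```

```text
t 13.5 mean [ 0.4416 -0.2127  0.1531] [3.1405e+00 1.2000e-03 1.4000e-03] std [0. 0. 0.]
[-1.30833467 -1.01859416  5.65544954]
row t [ 0.0042 -0.689  -0.2145] w [ 0.001 -0.001  0.001] n 8.652603194000864
```

View pics/w8.png

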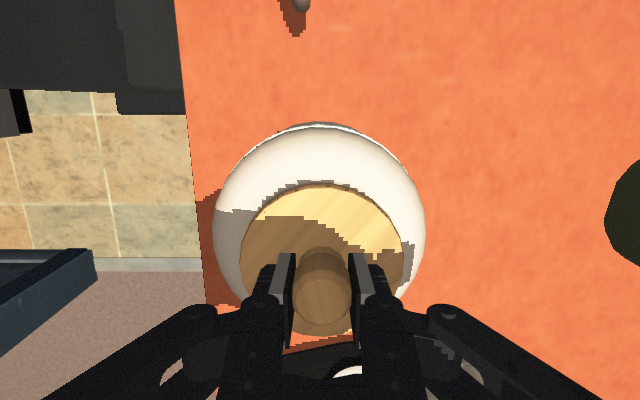

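>>> {"api": "servo_tool", "payload": {
  "increments": [
    {"tx": 0, "ty": 0, "tz": -0.03, "wx": 0, "wy": 0, "wz": 0},
    {"tx": 0, "ty": 0, "tz": -0.09, "wx": 0, "wy": 0, "wz": 0},
    {"tx": 0.003, "ty": -0.04, "tz": -0.12, "wx": 0, "wy": 0, "wz": 0},
    {"tx": 0.003, "ty": -0.12, "tz": -0.12, "wx": 0, "wy": 0, "wz": 0},
    {"tx": 0.003, "ty": -0.2, "tz": -0.12, "wx": 0, "wy": 0, "wz": 0},
    {"tx": 0.003, "ty": -0.28, "tz": -0.12, "wx": 0, "wy": 0, "wz": 0},
    {"tx": 0.003, "ty": -0.36, "tz": -0.12, "wx": 0, "wy": 0, "wz": 0},
    {"tx": 0.003, "ty": -0.44, "tz": -0.12, "wx": 0, "wy": 0, "wz": 0},
    {"tx": 0.003, "ty": -0.52, "tz": -0.12, "wx": 0, "wy": 0, "wz": 0},
    {"tx": 0.003, "ty": -0.6, "tz": -0.12, "wx": 0, "wy": 0, "wz": 0},
    {"tx": 0.003, "ty": -0.66, "tz": -0.12, "wx": 0, "wy": 0, "wz": 0},
    {"tx": 0.003, "ty": -0.687, "tz": -0.12, "wx": 0, "wy": 0, "wz": 0}
  ]
}}

```text
time_s: 14.55
tool_pos: [0.4416, 0.1362, 0.2131]
tcp_rot: [-3.139, -0.01, -0.002]
ft_force: [0.6, 0.2, -0.4]
width: 0.269
```

```bash
python3 -c "
from h import *
st=mlook('w9',5)
st=mlook('w9',4)
q=st['tool_pos']
c=circfit('w9',(q[0],q[1]),[(q[2]-.031,.039),(q[2]-.001,.0125)],ov='o9')
print(manip.state()['ft_force'],manip.state()['width'])
row((.4433,.1306,.126),st=st)"
```

```text
t 14.75 mean [0.4418 0.1343 0.2128] [-3.1403e+00 -8.9000e-03 -1.3000e-03] std [0.0002 0.0023 0.0004]
t 14.95 mean [0.4423 0.1297 0.2121] [ 3.1407e+00 -1.5000e-03 -8.0000e-04] std [0.0001 0.0002 0.    ]
w9 score 127.027985 centre [0.4428 0.1312]
[ 0.46410716  0.24977336 -0.9568509 ] 0.2722865640105425
row t [ 0.0021 -0.0019  0.1721] w [ 0.001  0.001 -0.001] n 2.064272713910289
```

View pics/o9.png

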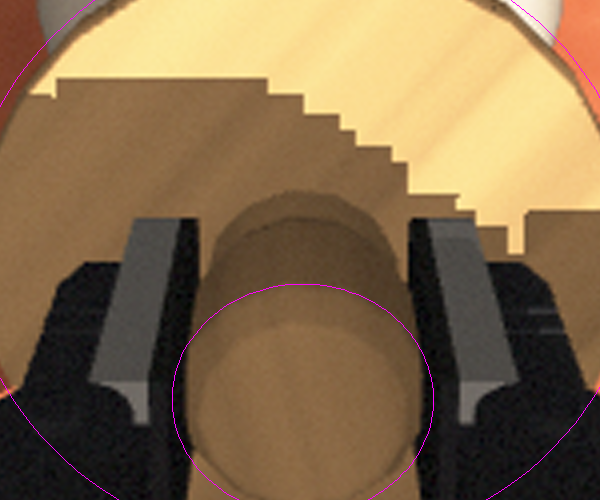

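View pics/w9.png

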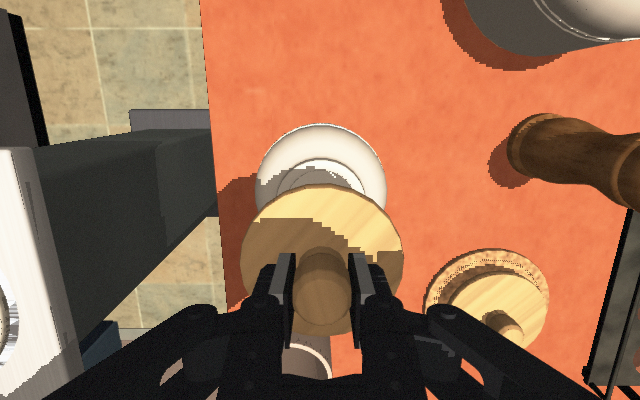

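>>> {"api": "servo_tool", "payload": {
  "increments": [
    {"tx": 0.003, "ty": -0.002, "tz": 0.06, "wx": 0, "wy": 0, "wz": 0},
    {"tx": 0.003, "ty": -0.002, "tz": 0.11, "wx": 0, "wy": 0, "wz": 0},
    {"tx": 0.003, "ty": -0.002, "tz": 0.13, "wx": 0, "wy": 0, "wz": 0},
    {"tx": 0.003, "ty": -0.002, "tz": 0.142, "wx": 0, "wy": 0, "wz": 0},
    {"tx": 0.003, "ty": -0.002, "tz": 0.15, "wx": 0, "wy": 0, "wz": 0},
    {"tx": 0.003, "ty": -0.002, "tz": 0.156, "wx": 0, "wy": 0, "wz": 0}
  ]
}}

```text
time_s: 15.5
tool_pos: [0.4443, 0.1323, 0.1347]
tcp_rot: [-3.141, -0.001, -0.001]
ft_force: [-0.7, 0.4, -0.7]
width: 0.271
```

>>> {"api": "servo_tool", "payload": {
  "increments": [
    {"tx": 0, "ty": 0, "tz": 0.006, "wx": 0, "wy": 0, "wz": 0},
    {"tx": 0, "ty": 0, "tz": 0.01, "wx": 0, "wy": 0, "wz": 0},
    {"tx": 0, "ty": 0, "tz": 0.014, "wx": 0, "wy": 0, "wz": 0},
    {"tx": 0, "ty": 0, "tz": 0.014, "wx": 0, "wy": 0, "wz": 0}
  ]
}}

```text
time_s: 15.83
tool_pos: [0.444, 0.1322, 0.1274]
tcp_rot: [3.142, 0.001, 0.001]
ft_force: [0.5, -0.0, -1.4]
width: 0.272
```

>>> {"api": "servo_tool", "payload": {
  "increments": [
    {"tx": 0, "ty": 0, "tz": 0.002, "wx": 0, "wy": 0, "wz": 0},
    {"tx": 0, "ty": 0, "tz": 0.003, "wx": 0, "wy": 0, "wz": 0},
    {"tx": 0, "ty": 0, "tz": 0.003, "wx": 0, "wy": 0, "wz": 0}
  ]
}}

```text
time_s: 16.08
tool_pos: [0.4441, 0.1323, 0.1261]
tcp_rot: [3.142, 0.002, 0.001]
ft_force: [-0.9, -0.7, 2.8]
width: 0.274
```

>>> {"api": "servo_tool", "payload": {
  "increments": [
    {"tx": 0, "ty": 0, "tz": 0, "wx": 0, "wy": 0, "wz": 0},
    {"tx": 0, "ty": 0, "tz": 0, "wx": 0, "wy": 0, "wz": 0},
    {"tx": 0, "ty": 0, "tz": 0, "wx": 0, "wy": 0, "wz": 0},
    {"tx": 0, "ty": 0, "tz": 0, "wx": 0, "wy": 0, "wz": 0},
    {"tx": 0, "ty": 0, "tz": 0, "wx": 0, "wy": 0, "wz": 0},
    {"tx": 0, "ty": 0, "tz": -0.06, "wx": 0, "wy": 0, "wz": 0},
    {"tx": 0, "ty": 0, "tz": -0.14, "wx": 0, "wy": 0, "wz": 0},
    {"tx": 0, "ty": 0, "tz": -0.22, "wx": 0, "wy": 0, "wz": 0},
    {"tx": 0, "ty": 0, "tz": -0.26, "wx": 0, "wy": 0, "wz": 0},
    {"tx": 0, "ty": 0, "tz": -0.26, "wx": 0, "wy": 0, "wz": 0}
  ],
  "claw": 1
}}

```text
time_s: 16.92
tool_pos: [0.4464, 0.1336, 0.2602]
tcp_rot: [-3.141, -0.002, -0.012]
ft_force: [-0.3, 0.2, -0.3]
width: 1.002
```

```bash
python3 -c "
from h import *
st=mlook('w10',5)
st=mlook('w10',3)
c=circfit('w10',(.4435,.132),[(.095,.039),(.125,.0125)],ov='o10')
row((.44,-.18,.25),st=st)"
```

```text
t 17.1167 mean [0.4445 0.1322 0.257 ] [3.1412e+00 7.0000e-04 4.1000e-03] std [0.0012 0.0008 0.0019]
t 17.2667 mean [0.4429 0.1318 0.2546] [ 3.1414e+00  1.7000e-03 -3.6000e-03] std [0.     0.0001 0.    ]
w10 score 161.85818 centre [0.4448 0.1328]
row t [-0.0064  0.6236  0.0094] w [0.    0.003 0.001] n 7.478921997642152
```

View pics/o10.png

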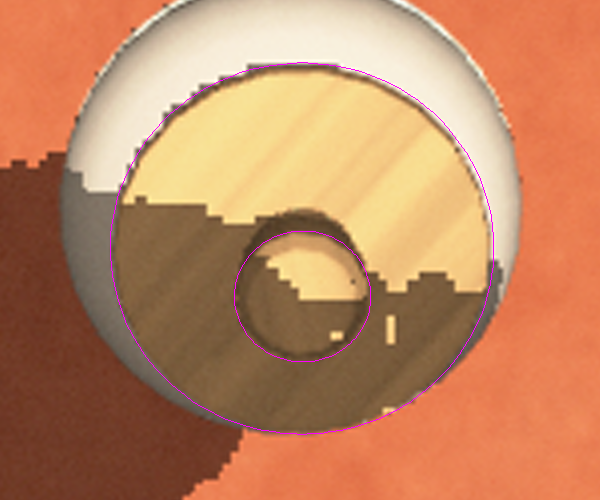

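View pics/w10.png

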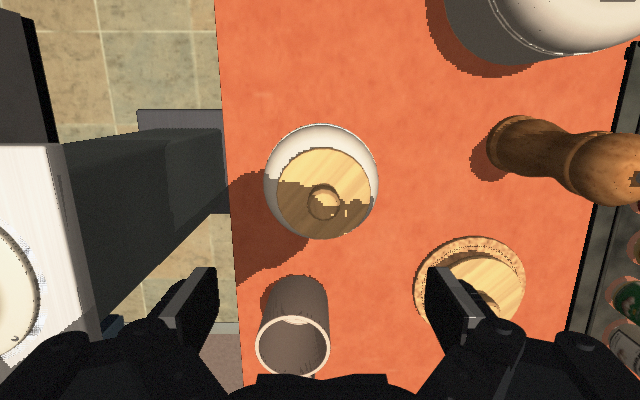

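>>> {"api": "servo_tool", "payload": {
  "increments": [
    {"tx": -0.004, "ty": 0.08, "tz": 0, "wx": 0, "wy": 0, "wz": 0},
    {"tx": -0.004, "ty": 0.16, "tz": 0, "wx": 0, "wy": 0, "wz": 0},
    {"tx": -0.004, "ty": 0.24, "tz": 0, "wx": 0, "wy": 0, "wz": 0},
    {"tx": -0.004, "ty": 0.32, "tz": 0, "wx": 0, "wy": 0, "wz": 0},
    {"tx": -0.004, "ty": 0.4, "tz": 0, "wx": 0, "wy": 0, "wz": 0},
    {"tx": -0.004, "ty": 0.48, "tz": 0, "wx": 0, "wy": 0, "wz": 0},
    {"tx": -0.004, "ty": 0.55, "tz": 0, "wx": 0, "wy": 0, "wz": 0},
    {"tx": -0.004, "ty": 0.61, "tz": 0, "wx": 0, "wy": 0, "wz": 0},
    {"tx": -0.004, "ty": 0.65, "tz": 0, "wx": 0, "wy": 0, "wz": 0},
    {"tx": -0.004, "ty": 0.66, "tz": 0, "wx": 0, "wy": 0, "wz": 0},
    {"tx": -0.004, "ty": 0.66, "tz": 0, "wx": 0, "wy": 0, "wz": 0},
    {"tx": -0.004, "ty": 0.66, "tz": 0, "wx": 0, "wy": 0, "wz": 0}
  ]
}}

```text
time_s: 18.32
tool_pos: [0.442, -0.1964, 0.2554]
tcp_rot: [-3.14, -0.003, 0.001]
ft_force: [0.7, 0.6, -0.1]
width: 0.999
```

```bash
python3 -c "
from h import *
st=mlook('w11',5)
st=mlook('w11',3)
c=circfit('w11',(.4415,-.212),[(.112,.030),(.112,.038)],ov='o11')
row((.62,.31,.40),st=st)"
```

```text
t 18.5167 mean [ 0.4422 -0.196   0.2557] [-3.1409e+00 -5.5000e-03  3.0000e-04] std [0.0001 0.0003 0.0002]
t 18.6667 mean [ 0.4423 -0.1967  0.2559] [3.1412e+00 4.7000e-03 1.0000e-04] std [0.     0.0002 0.    ]
w11 score 151.41312 centre [ 0.4418 -0.2145]
row t [ 0.3585 -1.0123 -0.2885] w [ 0.    -0.     0.004] n 13.332869233461322
```

View pics/o11.png

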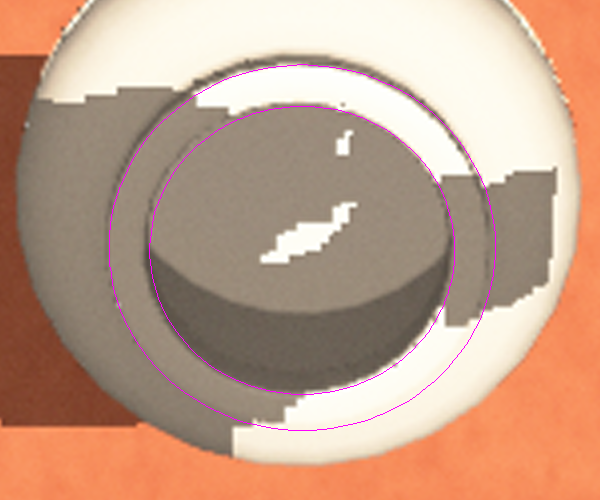

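>>> {"api": "servo_tool", "payload": {
  "increments": [
    {"tx": 0.02, "ty": -0.07, "tz": -0.03, "wx": 0, "wy": 0, "wz": 0},
    {"tx": 0.05, "ty": -0.14, "tz": -0.06, "wx": 0, "wy": 0, "wz": 0},
    {"tx": 0.08, "ty": -0.21, "tz": -0.09, "wx": 0, "wy": 0, "wz": 0},
    {"tx": 0.11, "ty": -0.28, "tz": -0.12, "wx": 0, "wy": 0, "wz": 0},
    {"tx": 0.14, "ty": -0.35, "tz": -0.15, "wx": 0, "wy": 0, "wz": 0},
    {"tx": 0.17, "ty": -0.42, "tz": -0.18, "wx": 0, "wy": 0, "wz": 0},
    {"tx": 0.2, "ty": -0.49, "tz": -0.2, "wx": 0, "wy": 0, "wz": 0},
    {"tx": 0.23, "ty": -0.56, "tz": -0.2, "wx": 0, "wy": 0, "wz": 0},
    {"tx": 0.26, "ty": -0.63, "tz": -0.2, "wx": 0, "wy": 0, "wz": 0},
    {"tx": 0.29, "ty": -0.7, "tz": -0.2, "wx": 0, "wy": 0, "wz": 0},
    {"tx": 0.31, "ty": -0.77, "tz": -0.2, "wx": 0, "wy": 0, "wz": 0},
    {"tx": 0.33, "ty": -0.83, "tz": -0.2, "wx": 0, "wy": 0, "wz": 0}
  ]
}}

```text
time_s: 19.72
tool_pos: [0.6067, 0.2203, 0.3555]
tcp_rot: [-3.141, -0.004, 0.001]
ft_force: [0.7, 0.7, 1.6]
width: 0.996
```

```bash
python3 -c "
from h import *
print(manip.state()['joint_pos'])
row((.62,.31,.35))"
```

```text
[ 0.2792359   0.57954424 -1.03168108  1.42695606  0.49515967  1.41176897
 -0.75393339]
row t [ 0.0271 -0.1794  0.011 ] w [-0.001  0.001  0.003] n 2.1794380878539776
```

>>> {"api": "servo_tool", "payload": {
  "increments": [
    {"tx": 0.02, "ty": -0.07, "tz": 0, "wx": 0, "wy": 0, "wz": 0},
    {"tx": 0.025, "ty": -0.12, "tz": 0, "wx": 0, "wy": 0, "wz": 0},
    {"tx": 0.025, "ty": -0.15, "tz": 0, "wx": 0, "wy": 0, "wz": 0},
    {"tx": 0.025, "ty": -0.17, "tz": 0, "wx": 0, "wy": 0, "wz": 0},
    {"tx": 0.025, "ty": -0.17, "tz": 0, "wx": 0, "wy": 0, "wz": 0},
    {"tx": 0.025, "ty": -0.17, "tz": 0, "wx": 0, "wy": 0, "wz": 0},
    {"tx": 0.025, "ty": -0.17, "tz": 0, "wx": 0, "wy": 0, "wz": 0}
  ]
}}

```text
time_s: 20.3
tool_pos: [0.6197, 0.3006, 0.3558]
tcp_rot: [3.14, -0.002, 0.001]
ft_force: [-0.4, -0.1, 0.0]
width: 1.001
```

```bash
python3 -c "
from h import *
print(manip.state()['joint_pos'])
st=mlook('w12',6)
st=mlook('w12',3)
c=circfit('w12',(.622,.312),[(.150,.044),(.180,.0125)],ov='o12',rng=.015)
row((c[0],c[1],.181),st=st)"
```

```text
[ 0.0965398   0.65411472 -0.99458885  1.3036214   0.54019599  1.46101849
 -0.85517417]
t 20.55 mean [0.6198 0.3005 0.3559] [ 3.1407e+00 -2.2000e-03  8.0000e-04] std [0.0001 0.0003 0.0001]
t 20.7 mean [0.6194 0.3015 0.356 ] [ 3.1413e+00 -3.0000e-04  5.0000e-04] std [0.0001 0.0002 0.    ]
w12 score 202.9524 centre [0.6265 0.3108]
row t [ 0.0141 -0.0186  0.35  ] w [ 0. -0. -0.] n 4.205367216118778
```

View pics/o12.png

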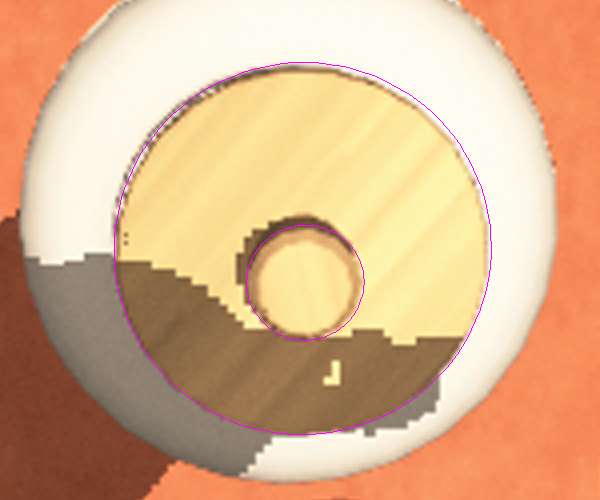

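View pics/w12.png

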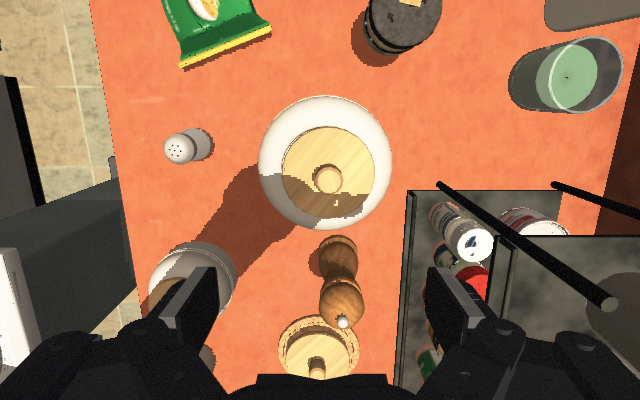

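>>> {"api": "servo_tool", "payload": {
  "increments": [
    {"tx": 0.014, "ty": -0.019, "tz": 0.07, "wx": 0, "wy": 0, "wz": 0},
    {"tx": 0.014, "ty": -0.019, "tz": 0.14, "wx": 0, "wy": 0, "wz": 0},
    {"tx": 0.014, "ty": -0.019, "tz": 0.21, "wx": 0, "wy": 0, "wz": 0},
    {"tx": 0.014, "ty": -0.019, "tz": 0.27, "wx": 0, "wy": 0, "wz": 0},
    {"tx": 0.014, "ty": -0.019, "tz": 0.32, "wx": 0, "wy": 0, "wz": 0},
    {"tx": 0.014, "ty": -0.019, "tz": 0.34, "wx": 0, "wy": 0, "wz": 0},
    {"tx": 0.014, "ty": -0.019, "tz": 0.35, "wx": 0, "wy": 0, "wz": 0},
    {"tx": 0.014, "ty": -0.019, "tz": 0.35, "wx": 0, "wy": 0, "wz": 0},
    {"tx": 0.014, "ty": -0.019, "tz": 0.35, "wx": 0, "wy": 0, "wz": 0}
  ]
}}

```text
time_s: 21.5
tool_pos: [0.6268, 0.3126, 0.1825]
tcp_rot: [-3.14, -0.001, -0.003]
ft_force: [-0.9, 0.3, 0.6]
width: 0.998
```

```bash
python3 -c "
from h import *
st=mlook('w13',5)
c=circfit('w13',(.6263,.3108),[(.150,.044),(.180,.0125)],ov='o13',rng=.005)
row((.6263,.3108,.181),st=st)"
```

```text
t 21.7 mean [0.6269 0.3126 0.1829] [-3.1401e+00 -1.3000e-03 -4.0000e-03] std [0.0001 0.0001 0.0002]
w13 score 153.77823 centre [0.626  0.3118]
row t [-0.0012  0.0036  0.0037] w [-0.002 -0.003  0.001] n 0.06419672823275574
```

View pics/w13.png

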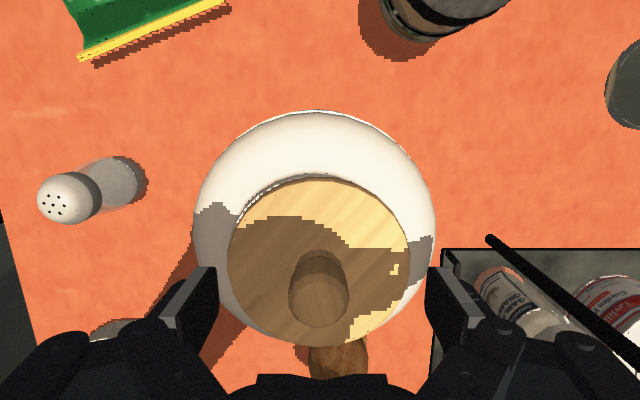

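>>> {"api": "servo_tool", "payload": {
  "increments": [
    {"tx": -0.001, "ty": 0.003, "tz": 0.003, "wx": 0, "wy": 0, "wz": 0},
    {"tx": -0.001, "ty": 0.003, "tz": 0.003, "wx": 0, "wy": 0, "wz": 0},
    {"tx": -0.001, "ty": 0.003, "tz": 0.003, "wx": 0, "wy": 0, "wz": 0},
    {"tx": -0.001, "ty": 0.003, "tz": 0.003, "wx": 0, "wy": 0, "wz": 0},
    {"tx": -0.001, "ty": 0.003, "tz": 0.003, "wx": 0, "wy": 0, "wz": 0},
    {"tx": -0.001, "ty": 0.003, "tz": 0.003, "wx": 0, "wy": 0, "wz": 0},
    {"tx": -0.001, "ty": 0.003, "tz": 0.003, "wx": 0, "wy": 0, "wz": 0},
    {"tx": -0.001, "ty": 0.003, "tz": 0.003, "wx": 0, "wy": 0, "wz": 0}
  ],
  "claw": 0
}}

```text
time_s: 22.42
tool_pos: [0.6257, 0.3105, 0.1796]
tcp_rot: [-3.141, -0.002, -0.001]
ft_force: [0.1, -0.4, 1.5]
width: 0.278
```

```bash
python3 -c "
from h import *
st=mlook('w14',3)
print(manip.state()['ft_force'])
row((.4417,-.213,.253),st=st)"
```

```text
t 22.5167 mean [0.6257 0.3105 0.1796] [-3.1413e+00 -1.6000e-03 -6.0000e-04] std [0. 0. 0.]
[-0.63146681  0.09240942  0.63741858]
row t [-0.369   1.0467 -0.1473] w [-0.    -0.     0.001] n 13.423839006351258
```

>>> {"api": "servo_tool", "payload": {
  "increments": [
    {"tx": 0, "ty": 0, "tz": -0.04, "wx": 0, "wy": 0, "wz": 0},
    {"tx": 0, "ty": 0, "tz": -0.11, "wx": 0, "wy": 0, "wz": 0},
    {"tx": -0.01, "ty": 0.03, "tz": -0.16, "wx": 0, "wy": 0, "wz": 0},
    {"tx": -0.036, "ty": 0.1, "tz": -0.16, "wx": 0, "wy": 0, "wz": 0},
    {"tx": -0.06, "ty": 0.17, "tz": -0.16, "wx": 0, "wy": 0, "wz": 0},
    {"tx": -0.085, "ty": 0.24, "tz": -0.16, "wx": 0, "wy": 0, "wz": 0},
    {"tx": -0.11, "ty": 0.31, "tz": -0.16, "wx": 0, "wy": 0, "wz": 0},
    {"tx": -0.135, "ty": 0.38, "tz": -0.16, "wx": 0, "wy": 0, "wz": 0},
    {"tx": -0.16, "ty": 0.45, "tz": -0.16, "wx": 0, "wy": 0, "wz": 0},
    {"tx": -0.185, "ty": 0.52, "tz": -0.16, "wx": 0, "wy": 0, "wz": 0},
    {"tx": -0.21, "ty": 0.59, "tz": -0.16, "wx": 0, "wy": 0, "wz": 0},
    {"tx": -0.235, "ty": 0.66, "tz": -0.16, "wx": 0, "wy": 0, "wz": 0}
  ]
}}

```text
time_s: 23.57
tool_pos: [0.5071, -0.0215, 0.2589]
tcp_rot: [3.141, 0.002, -0.001]
ft_force: [0.8, -1.0, -0.1]
width: 0.272
```

```bash
python3 -c "
from h import *
row((.4415,-.2145,.22))
print(manip.state()['joint_pos'])"
```

```text
row t [-0.1315  0.3859  0.078 ] w [0.001 0.001 0.001] n 4.977078710804401
[ 0.9020885   0.41992835 -1.12971086  1.88545453  0.42514766  1.10706953
 -0.39069178]
```

>>> {"api": "servo_tool", "payload": {
  "increments": [
    {"tx": -0.025, "ty": 0.07, "tz": 0, "wx": 0, "wy": 0, "wz": 0},
    {"tx": -0.05, "ty": 0.14, "tz": 0, "wx": 0, "wy": 0, "wz": 0},
    {"tx": -0.075, "ty": 0.21, "tz": 0.02, "wx": 0, "wy": 0, "wz": 0},
    {"tx": -0.1, "ty": 0.28, "tz": 0.04, "wx": 0, "wy": 0, "wz": 0},
    {"tx": -0.12, "ty": 0.34, "tz": 0.06, "wx": 0, "wy": 0, "wz": 0},
    {"tx": -0.13, "ty": 0.38, "tz": 0.08, "wx": 0, "wy": 0, "wz": 0},
    {"tx": -0.132, "ty": 0.388, "tz": 0.08, "wx": 0, "wy": 0, "wz": 0},
    {"tx": -0.132, "ty": 0.388, "tz": 0.08, "wx": 0, "wy": 0, "wz": 0},
    {"tx": -0.132, "ty": 0.388, "tz": 0.08, "wx": 0, "wy": 0, "wz": 0}
  ]
}}

```text
time_s: 24.32
tool_pos: [0.4428, -0.213, 0.2194]
tcp_rot: [-3.141, -0.002, -0.001]
ft_force: [0.5, 1.0, -0.6]
width: 0.273
```

```bash
python3 -c "
from h import *
st=mlook('w15',6)
st=mlook('w15',3)
print(manip.state()['ft_force'])
row((.4417,-.2143,.1516),st=st)"
```

```text
t 24.5667 mean [ 0.4433 -0.2124  0.2198] [-3.1415e+00 -4.9000e-03 -1.3000e-03] std [0.0002 0.0003 0.0002]
t 24.7167 mean [ 0.443  -0.213   0.2196] [3.1412e+00 4.1000e-03 7.0000e-04] std [0.0001 0.0002 0.0001]
[ 3.25937612e-01  3.94435014e-05 -1.20170494e+00]
row t [-0.0027  0.0025  0.136 ] w [ 0.    -0.001  0.003] n 1.6315733488603594
```

View pics/w15.png

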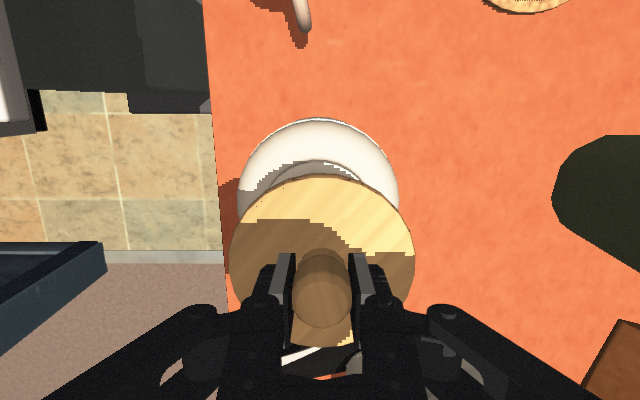

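>>> {"api": "servo_tool", "payload": {
  "increments": [
    {"tx": -0.003, "ty": 0.003, "tz": 0.04, "wx": 0, "wy": 0, "wz": 0},
    {"tx": -0.003, "ty": 0.003, "tz": 0.08, "wx": 0, "wy": 0, "wz": 0},
    {"tx": -0.003, "ty": 0.003, "tz": 0.1, "wx": 0, "wy": 0, "wz": 0},
    {"tx": -0.003, "ty": 0.003, "tz": 0.11, "wx": 0, "wy": 0, "wz": 0},
    {"tx": -0.003, "ty": 0.003, "tz": 0.117, "wx": 0, "wy": 0, "wz": 0},
    {"tx": -0.003, "ty": 0.003, "tz": 0.12, "wx": 0, "wy": 0, "wz": 0}
  ]
}}

```text
time_s: 25.27
tool_pos: [0.4414, -0.2151, 0.1594]
tcp_rot: [-3.141, -0.002, -0.0]
ft_force: [-0.1, -0.2, -0.8]
width: 0.274
```

>>> {"api": "servo_tool", "payload": {
  "increments": [
    {"tx": 0, "ty": 0, "tz": 0.006, "wx": 0, "wy": 0, "wz": 0},
    {"tx": 0, "ty": 0, "tz": 0.01, "wx": 0, "wy": 0, "wz": 0},
    {"tx": 0, "ty": 0, "tz": 0.013, "wx": 0, "wy": 0, "wz": 0},
    {"tx": 0, "ty": 0, "tz": 0.013, "wx": 0, "wy": 0, "wz": 0}
  ]
}}

```text
time_s: 25.6
tool_pos: [0.4411, -0.2154, 0.1528]
tcp_rot: [3.141, 0.001, 0.0]
ft_force: [-0.1, 0.0, -0.9]
width: 0.272
```

>>> {"api": "servo_tool", "payload": {
  "increments": [
    {"tx": 0, "ty": 0, "tz": 0.002, "wx": 0, "wy": 0, "wz": 0},
    {"tx": 0, "ty": 0, "tz": 0.003, "wx": 0, "wy": 0, "wz": 0},
    {"tx": 0, "ty": 0, "tz": 0.003, "wx": 0, "wy": 0, "wz": 0}
  ]
}}

```text
time_s: 25.85
tool_pos: [0.4412, -0.2154, 0.1514]
tcp_rot: [3.141, 0.001, 0.0]
ft_force: [-0.2, -0.3, -0.7]
width: 0.275
```

Nearly home (about 0.5 mm left); release and look.

>>> {"api": "servo_tool", "payload": {
  "increments": [
    {"tx": 0, "ty": 0, "tz": 0.001, "wx": 0, "wy": 0, "wz": 0},
    {"tx": 0, "ty": 0, "tz": 0.001, "wx": 0, "wy": 0, "wz": 0},
    {"tx": 0, "ty": 0, "tz": 0.001, "wx": 0, "wy": 0, "wz": 0},
    {"tx": 0, "ty": 0, "tz": 0.001, "wx": 0, "wy": 0, "wz": 0},
    {"tx": 0, "ty": 0, "tz": 0.001, "wx": 0, "wy": 0, "wz": 0},
    {"tx": 0, "ty": 0, "tz": -0.06, "wx": 0, "wy": 0, "wz": 0},
    {"tx": 0, "ty": 0, "tz": -0.14, "wx": 0, "wy": 0, "wz": 0},
    {"tx": 0, "ty": 0, "tz": -0.2, "wx": 0, "wy": 0, "wz": 0},
    {"tx": 0, "ty": 0, "tz": -0.22, "wx": 0, "wy": 0, "wz": 0},
    {"tx": 0, "ty": 0, "tz": -0.22, "wx": 0, "wy": 0, "wz": 0}
  ],
  "claw": 1
}}

```text
time_s: 26.68
tool_pos: [0.4428, -0.216, 0.2639]
tcp_rot: [3.138, 0.001, 0.007]
ft_force: [1.0, 0.1, -0.8]
width: 0.997
```

```bash
python3 -c "
from h import *
st=mlook('w16',5)
st=mlook('w16',3)
c=circfit('w16',(.4415,-.214),[(.122,.044),(.152,.0125)],ov='o16')
row((.6255,.30,.36),st=st)"
```

```text
t 26.8833 mean [ 0.441  -0.2157  0.2613] [3.1407e+00 7.0000e-04 4.0000e-04] std [0.0011 0.0003 0.0015]
t 27.0333 mean [ 0.4402 -0.215   0.2599] [-3.14e+00 -1.80e-03  3.20e-03] std [0.0002 0.0001 0.0001]
w16 score 181.55202 centre [ 0.4415 -0.2148]
row t [ 0.3714 -1.0299 -0.1994] w [-0.002  0.003  0.001] n 13.343379417997067
```

View pics/o16.png

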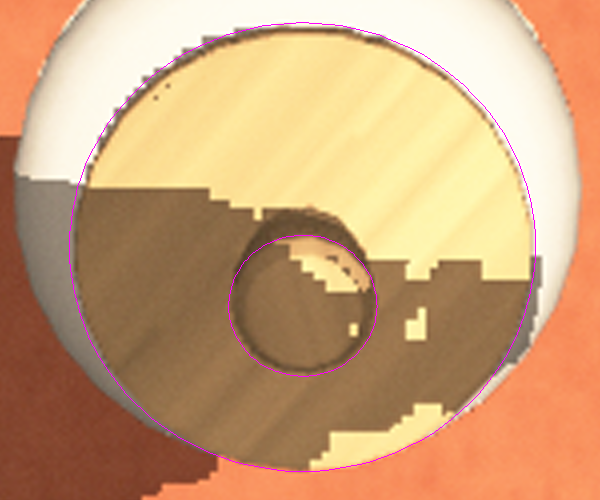

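>>> {"api": "servo_tool", "payload": {
  "increments": [
    {"tx": 0.02, "ty": -0.07, "tz": -0.03, "wx": 0, "wy": 0, "wz": 0},
    {"tx": 0.05, "ty": -0.14, "tz": -0.06, "wx": 0, "wy": 0, "wz": 0},
    {"tx": 0.08, "ty": -0.21, "tz": -0.09, "wx": 0, "wy": 0, "wz": 0},
    {"tx": 0.11, "ty": -0.28, "tz": -0.12, "wx": 0, "wy": 0, "wz": 0},
    {"tx": 0.14, "ty": -0.35, "tz": -0.15, "wx": 0, "wy": 0, "wz": 0},
    {"tx": 0.17, "ty": -0.42, "tz": -0.18, "wx": 0, "wy": 0, "wz": 0},
    {"tx": 0.2, "ty": -0.49, "tz": -0.18, "wx": 0, "wy": 0, "wz": 0},
    {"tx": 0.23, "ty": -0.56, "tz": -0.18, "wx": 0, "wy": 0, "wz": 0},
    {"tx": 0.26, "ty": -0.63, "tz": -0.18, "wx": 0, "wy": 0, "wz": 0},
    {"tx": 0.29, "ty": -0.7, "tz": -0.18, "wx": 0, "wy": 0, "wz": 0},
    {"tx": 0.31, "ty": -0.77, "tz": -0.18, "wx": 0, "wy": 0, "wz": 0},
    {"tx": 0.33, "ty": -0.83, "tz": -0.18, "wx": 0, "wy": 0, "wz": 0}
  ]
}}

```text
time_s: 28.08
tool_pos: [0.6056, 0.2027, 0.3501]
tcp_rot: [-3.141, -0.004, 0.003]
ft_force: [0.7, 0.4, 0.2]
width: 1.002
```

>>> {"api": "servo_tool", "payload": {
  "increments": [
    {"tx": 0.02, "ty": -0.07, "tz": 0, "wx": 0, "wy": 0, "wz": 0},
    {"tx": 0.04, "ty": -0.13, "tz": 0, "wx": 0, "wy": 0, "wz": 0},
    {"tx": 0.04, "ty": -0.18, "tz": 0, "wx": 0, "wy": 0, "wz": 0},
    {"tx": 0.04, "ty": -0.2, "tz": 0, "wx": 0, "wy": 0, "wz": 0},
    {"tx": 0.04, "ty": -0.2, "tz": 0, "wx": 0, "wy": 0, "wz": 0},
    {"tx": 0.04, "ty": -0.2, "tz": 0, "wx": 0, "wy": 0, "wz": 0},
    {"tx": 0.04, "ty": -0.2, "tz": 0, "wx": 0, "wy": 0, "wz": 0}
  ]
}}

```text
time_s: 28.67
tool_pos: [0.6263, 0.2976, 0.351]
tcp_rot: [3.14, -0.002, 0.0]
ft_force: [0.2, -0.2, -0.3]
width: 1.0
```

```bash
python3 -c "
from h import *
st=mlook('w17',6)
st=mlook('w17',3)
c=circfit('w17',(.622,.309),[(.140,.035),(.140,.043)],ov='o17')
row((.6125,.02,.27),st=st)"
```

```text
t 28.9167 mean [0.6264 0.2975 0.3514] [ 3.1404e+00 -2.9000e-03  8.0000e-04] std [0.0001 0.0003 0.0002]
t 29.0667 mean [0.626  0.2988 0.3515] [ 3.1413e+00 -7.0000e-04  7.0000e-04] std [0.0001 0.0003 0.    ]
w17 score 151.18771 centre [0.625  0.3098]
row t [-0.0267  0.5576  0.1632] w [ 0.    -0.001 -0.001] n 6.973633609745761
```

View pics/o17.png

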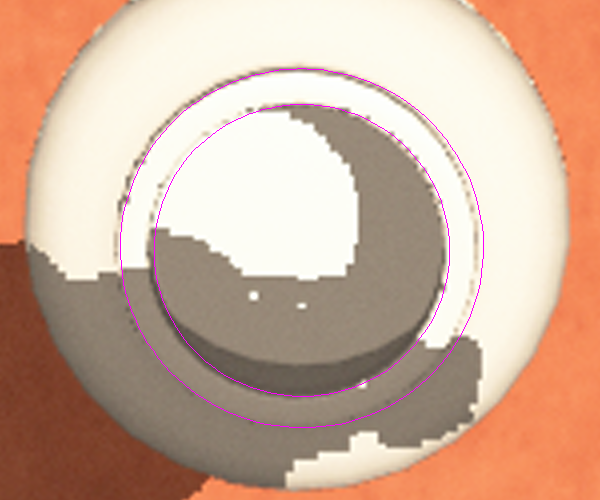

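>>> {"api": "servo_tool", "payload": {
  "increments": [
    {"tx": -0.003, "ty": 0.08, "tz": 0, "wx": 0, "wy": 0, "wz": 0},
    {"tx": -0.006, "ty": 0.16, "tz": 0, "wx": 0, "wy": 0, "wz": 0},
    {"tx": -0.01, "ty": 0.24, "tz": 0, "wx": 0, "wy": 0, "wz": 0},
    {"tx": -0.014, "ty": 0.32, "tz": 0, "wx": 0, "wy": 0, "wz": 0},
    {"tx": -0.018, "ty": 0.4, "tz": 0.02, "wx": 0, "wy": 0, "wz": 0},
    {"tx": -0.022, "ty": 0.47, "tz": 0.06, "wx": 0, "wy": 0, "wz": 0},
    {"tx": -0.027, "ty": 0.52, "tz": 0.11, "wx": 0, "wy": 0, "wz": 0},
    {"tx": -0.027, "ty": 0.55, "tz": 0.16, "wx": 0, "wy": 0, "wz": 0},
    {"tx": -0.027, "ty": 0.56, "tz": 0.2, "wx": 0, "wy": 0, "wz": 0},
    {"tx": -0.027, "ty": 0.56, "tz": 0.2, "wx": 0, "wy": 0, "wz": 0},
    {"tx": -0.027, "ty": 0.56, "tz": 0.2, "wx": 0, "wy": 0, "wz": 0}
  ]
}}

```text
time_s: 30.03
tool_pos: [0.6118, 0.0196, 0.2509]
tcp_rot: [-3.141, -0.001, 0.003]
ft_force: [0.2, -0.1, 0.6]
width: 1.001
```

```bash
python3 -c "
from h import *
st=mlook('w18',6)
st=mlook('w18',3)
c=circfit('w18',(.6125,.001),[(.032,.049),(.062,.0125)],ov='o18')
row((c[0],c[1],.0625),st=st)"
```

```text
t 30.2833 mean [0.6129 0.0213 0.2527] [-3.1407e+00 -3.7000e-03 -2.6000e-03] std [0.0005 0.0008 0.0009]
t 30.4333 mean [0.6129 0.0209 0.2525] [-3.1416e+00 -3.5000e-03 -2.9000e-03] std [0.0001 0.0002 0.0002]
w18 score 137.7523 centre [0.6138 0.0007]
row t [0.001  0.0403 0.38  ] w [-0.    -0.002  0.003] n 4.582193192284983
```

View pics/o18.png

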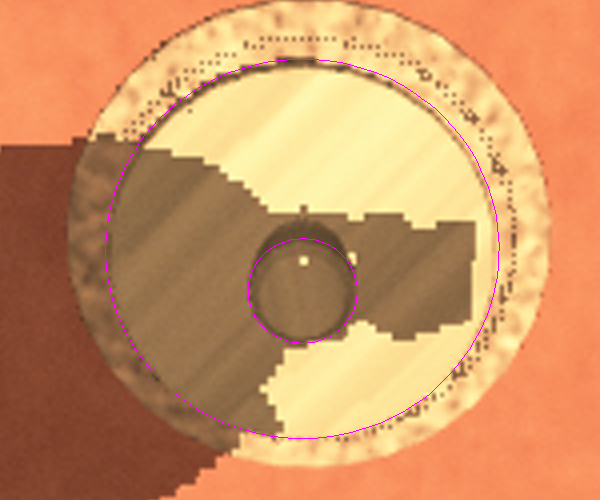

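>>> {"api": "servo_tool", "payload": {
  "increments": [
    {"tx": 0.001, "ty": 0.04, "tz": 0.07, "wx": 0, "wy": 0, "wz": 0},
    {"tx": 0.001, "ty": 0.04, "tz": 0.14, "wx": 0, "wy": 0, "wz": 0},
    {"tx": 0.001, "ty": 0.04, "tz": 0.21, "wx": 0, "wy": 0, "wz": 0},
    {"tx": 0.001, "ty": 0.04, "tz": 0.28, "wx": 0, "wy": 0, "wz": 0},
    {"tx": 0.001, "ty": 0.04, "tz": 0.34, "wx": 0, "wy": 0, "wz": 0},
    {"tx": 0.001, "ty": 0.04, "tz": 0.37, "wx": 0, "wy": 0, "wz": 0},
    {"tx": 0.001, "ty": 0.04, "tz": 0.38, "wx": 0, "wy": 0, "wz": 0},
    {"tx": 0.001, "ty": 0.04, "tz": 0.38, "wx": 0, "wy": 0, "wz": 0},
    {"tx": 0.001, "ty": 0.04, "tz": 0.38, "wx": 0, "wy": 0, "wz": 0}
  ]
}}

```text
time_s: 31.23
tool_pos: [0.6141, 0.0004, 0.0629]
tcp_rot: [-3.141, -0.002, -0.003]
ft_force: [-0.2, 0.9, -0.3]
width: 0.996
```

>>> {"api": "servo_tool", "payload": {
  "increments": [
    {"tx": 0, "ty": 0, "tz": 0, "wx": 0, "wy": 0, "wz": 0},
    {"tx": 0, "ty": 0, "tz": 0, "wx": 0, "wy": 0, "wz": 0},
    {"tx": 0, "ty": 0, "tz": 0, "wx": 0, "wy": 0, "wz": 0},
    {"tx": 0, "ty": 0, "tz": 0, "wx": 0, "wy": 0, "wz": 0},
    {"tx": 0, "ty": 0, "tz": 0, "wx": 0, "wy": 0, "wz": 0},
    {"tx": 0, "ty": 0, "tz": 0, "wx": 0, "wy": 0, "wz": 0},
    {"tx": 0, "ty": 0, "tz": 0, "wx": 0, "wy": 0, "wz": 0},
    {"tx": 0, "ty": 0, "tz": 0, "wx": 0, "wy": 0, "wz": 0}
  ],
  "claw": 0
}}

```text
time_s: 31.9
tool_pos: [0.6133, -0.0002, 0.0621]
tcp_rot: [3.141, 0.001, 0.001]
ft_force: [-1.3, -0.6, 5.6]
width: 0.274
```

```bash
python3 -c "
from h import *
st=mlook('w19',3)
print(manip.state()['ft_force'])
row((.6240,.3098,.25),st=st)"
```

```text
t 32.0 mean [ 6.133e-01 -2.000e-04  6.210e-02] [3.1412e+00 1.3000e-03 1.5000e-03] std [0. 0. 0.]
[-0.42590339 -0.68169014  6.14650456]
row t [ 0.0222 -0.6199 -0.3761] w [ 0.001 -0.001  0.001] n 8.698081942095884
```

View pics/w19.png

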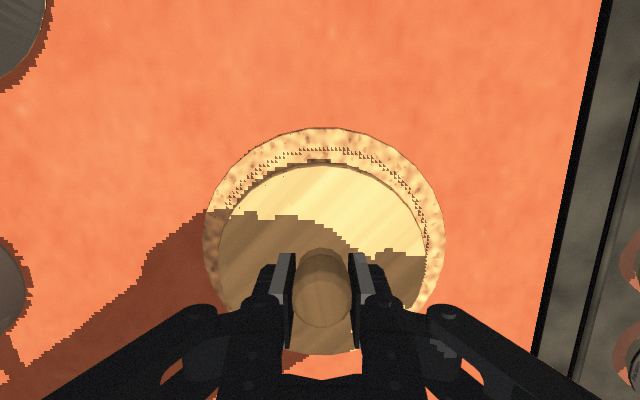

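>>> {"api": "servo_tool", "payload": {
  "increments": [
    {"tx": 0, "ty": 0, "tz": -0.04, "wx": 0, "wy": 0, "wz": 0},
    {"tx": 0, "ty": 0, "tz": -0.12, "wx": 0, "wy": 0, "wz": 0},
    {"tx": 0, "ty": 0, "tz": -0.2, "wx": 0, "wy": 0, "wz": 0},
    {"tx": 0, "ty": 0, "tz": -0.28, "wx": 0, "wy": 0, "wz": 0},
    {"tx": 0, "ty": 0, "tz": -0.36, "wx": 0, "wy": 0, "wz": 0},
    {"tx": 0, "ty": 0, "tz": -0.43, "wx": 0, "wy": 0, "wz": 0},
    {"tx": 0, "ty": -0.06, "tz": -0.44, "wx": 0, "wy": 0, "wz": 0},
    {"tx": 0, "ty": -0.13, "tz": -0.44, "wx": 0, "wy": 0, "wz": 0},
    {"tx": 0.01, "ty": -0.2, "tz": -0.44, "wx": 0, "wy": 0, "wz": 0},
    {"tx": 0.02, "ty": -0.27, "tz": -0.44, "wx": 0, "wy": 0, "wz": 0},
    {"tx": 0.021, "ty": -0.34, "tz": -0.44, "wx": 0, "wy": 0, "wz": 0},
    {"tx": 0.021, "ty": -0.41, "tz": -0.44, "wx": 0, "wy": 0, "wz": 0}
  ]
}}

```text
time_s: 33.05
tool_pos: [0.623, 0.206, 0.2807]
tcp_rot: [3.141, 0.001, -0.001]
ft_force: [0.5, 0.7, -1.2]
width: 0.272
```

>>> {"api": "servo_tool", "payload": {
  "increments": [
    {"tx": 0, "ty": -0.07, "tz": 0, "wx": 0, "wy": 0, "wz": 0},
    {"tx": 0, "ty": -0.14, "tz": 0, "wx": 0, "wy": 0, "wz": 0},
    {"tx": 0, "ty": -0.19, "tz": 0, "wx": 0, "wy": 0, "wz": 0},
    {"tx": 0, "ty": -0.209, "tz": 0, "wx": 0, "wy": 0, "wz": 0},
    {"tx": 0, "ty": -0.209, "tz": 0, "wx": 0, "wy": 0, "wz": 0},
    {"tx": 0, "ty": -0.209, "tz": 0, "wx": 0, "wy": 0, "wz": 0}
  ]
}}

```text
time_s: 33.55
tool_pos: [0.6229, 0.3089, 0.2806]
tcp_rot: [3.14, 0.003, -0.001]
ft_force: [-0.2, -0.6, -1.5]
width: 0.27
```

```bash
python3 -c "
from h import *
st=mlook('w20',6)
st=mlook('w20',3)
print(manip.state()['ft_force'])
row((.6238,.3091,.180),st=st)"
```

```text
t 33.8 mean [0.6238 0.3072 0.2809] [ 3.14e+00 -2.00e-03 -2.00e-04] std [0.0005 0.0008 0.0002]
t 33.95 mean [0.6237 0.3078 0.2814] [ 3.141e+00 -1.900e-03  5.000e-04] std [0.0002 0.0003 0.    ]
[ 0.6275764  -0.58326956 -1.3242657 ]
row t [ 1.000e-04 -2.800e-03  2.027e-01] w [ 0.001 -0.    -0.002] n 2.431223544149556
```

View pics/w20.png

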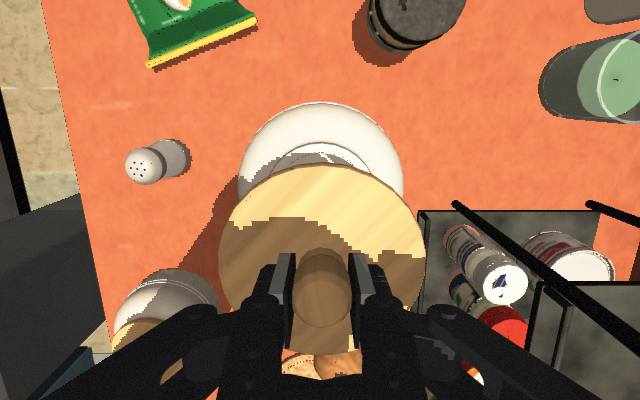

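>>> {"api": "servo_tool", "payload": {
  "increments": [
    {"tx": 0, "ty": -0.002, "tz": 0.06, "wx": 0, "wy": 0, "wz": 0},
    {"tx": 0, "ty": -0.002, "tz": 0.12, "wx": 0, "wy": 0, "wz": 0},
    {"tx": 0, "ty": -0.002, "tz": 0.15, "wx": 0, "wy": 0, "wz": 0},
    {"tx": 0, "ty": -0.002, "tz": 0.17, "wx": 0, "wy": 0, "wz": 0},
    {"tx": 0, "ty": -0.002, "tz": 0.18, "wx": 0, "wy": 0, "wz": 0},
    {"tx": 0, "ty": -0.002, "tz": 0.185, "wx": 0, "wy": 0, "wz": 0}
  ]
}}

```text
time_s: 34.5
tool_pos: [0.6232, 0.3105, 0.1887]
tcp_rot: [-3.141, -0.001, 0.0]
ft_force: [-0.8, 1.0, -0.8]
width: 0.274
```

>>> {"api": "servo_tool", "payload": {
  "increments": [
    {"tx": 0, "ty": 0, "tz": 0.006, "wx": 0, "wy": 0, "wz": 0},
    {"tx": 0, "ty": 0, "tz": 0.011, "wx": 0, "wy": 0, "wz": 0},
    {"tx": 0, "ty": 0, "tz": 0.015, "wx": 0, "wy": 0, "wz": 0},
    {"tx": 0, "ty": 0, "tz": 0.015, "wx": 0, "wy": 0, "wz": 0}
  ]
}}

```text
time_s: 34.83
tool_pos: [0.6232, 0.3105, 0.1817]
tcp_rot: [-3.141, -0.001, -0.001]
ft_force: [-0.1, -0.9, -1.9]
width: 0.272
```

>>> {"api": "servo_tool", "payload": {
  "increments": [
    {"tx": 0, "ty": 0, "tz": 0.002, "wx": 0, "wy": 0, "wz": 0},
    {"tx": 0, "ty": 0, "tz": 0.003, "wx": 0, "wy": 0, "wz": 0},
    {"tx": 0, "ty": 0, "tz": 0.003, "wx": 0, "wy": 0, "wz": 0}
  ]
}}

```text
time_s: 35.08
tool_pos: [0.6232, 0.3105, 0.1802]
tcp_rot: [-3.141, -0.002, -0.001]
ft_force: [-0.1, -0.5, 0.1]
width: 0.268
```

>>> {"api": "servo_tool", "payload": {
  "increments": [
    {"tx": 0, "ty": 0, "tz": 0.001, "wx": 0, "wy": 0, "wz": 0},
    {"tx": 0, "ty": 0, "tz": 0.001, "wx": 0, "wy": 0, "wz": 0},
    {"tx": 0, "ty": 0, "tz": 0.001, "wx": 0, "wy": 0, "wz": 0},
    {"tx": 0, "ty": 0, "tz": 0.001, "wx": 0, "wy": 0, "wz": 0},
    {"tx": 0, "ty": 0, "tz": 0.001, "wx": 0, "wy": 0, "wz": 0},
    {"tx": 0, "ty": 0, "tz": -0.06, "wx": 0, "wy": 0, "wz": 0},
    {"tx": 0, "ty": 0, "tz": -0.14, "wx": 0, "wy": 0, "wz": 0},
    {"tx": 0, "ty": 0, "tz": -0.22, "wx": 0, "wy": 0, "wz": 0},
    {"tx": 0, "ty": 0, "tz": -0.28, "wx": 0, "wy": 0, "wz": 0},
    {"tx": 0, "ty": 0, "tz": -0.3, "wx": 0, "wy": 0, "wz": 0},
    {"tx": 0, "ty": 0, "tz": -0.3, "wx": 0, "wy": 0, "wz": 0}
  ],
  "claw": 1
}}

```text
time_s: 36.0
tool_pos: [0.624, 0.3118, 0.334]
tcp_rot: [-3.138, -0.001, -0.009]
ft_force: [-0.1, 0.3, 0.0]
width: 1.002
```

```bash
python3 -c "
from h import *
st=mlook('w21',6)
st=mlook('w21',3)
c=circfit('w21',(.624,.31),[(.150,.049),(.180,.0125)],ov='o21')
cv2.imwrite('pics/scene1.png',manip.snapshot('scene'))
cv2.imwrite('pics/top1.png',manip.snapshot('top'))"
```

```text
t 36.25 mean [0.623  0.3102 0.3294] [ 3.1411e+00  1.5000e-03 -0.0000e+00] std [0.0005 0.0009 0.0024]
t 36.4 mean [0.6227 0.3098 0.3278] [ 3.1403e+00  1.6000e-03 -4.0000e-03] std [0.0001 0.0001 0.0003]
w21 score 175.11682 centre [0.6238 0.311 ]
```

View pics/o21.png

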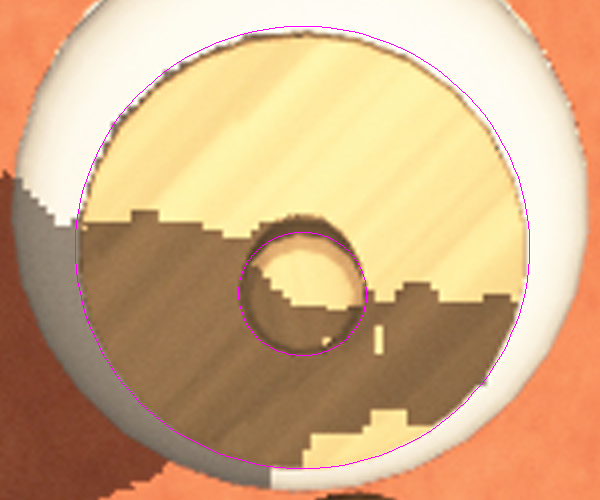

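View pics/scene1.png

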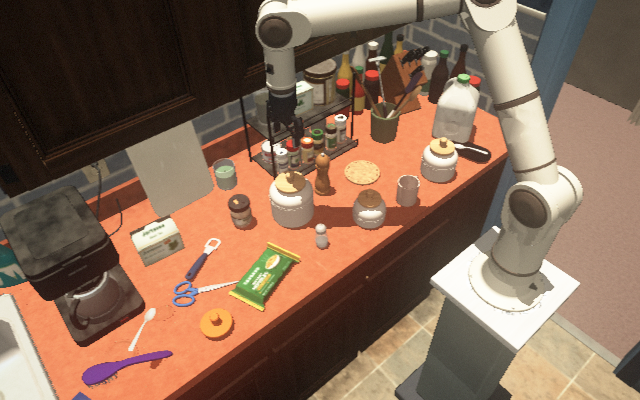

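```bash
python3 -c "
import cv2
a=cv2.imread('pics/scene1.png')[125:250,260:480]
cv2.imwrite('pics/z1.png',cv2.resize(a,None,fx=3.6,fy=3.6,interpolation=cv2.INTER_CUBIC))"
```

```text
(no output)
```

View pics/z1.png

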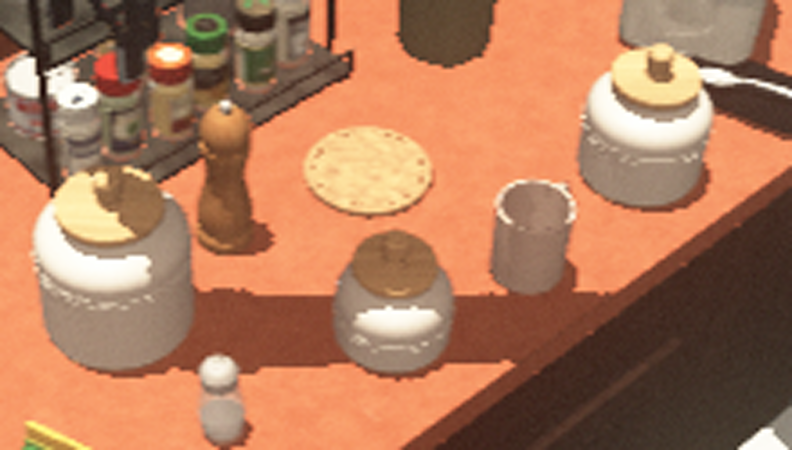

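The scene crop shows all three lids flat and home on their own canisters: large at the left, small in the middle, medium at the right. The trivet is empty and the mill, shaker and mug stand as they did.

```bash
python3 -c "
from plant import manip
print(manip.hand_in())"
```

```text
the job is handed in; nothing more can be done
None
```

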